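# Strip a dry-fitted rod grip from its clamping jig

### The job

Take the dry-fitted rod grip apart for gluing. First lift the locking bar straight up out of the jig's two open-topped U brackets, keeping it level, and lay it on edge and centred in the slots of the low wooden rest; then unstack the three grip parts one by one from the top and stand each upright, centred on the white pad of its own outline (hexagonal, round, square). Leave everything in its place, released and at rest.

Things in the scene. Friction and masses are not known exactly. Their poses are not given: they have to be found in the camera images.
- jig: Fixed aluminium clamping jig: base plate 250 x 100 x 6 mm; origin at the centre of the plate's underside, x along the plate's length, z up. Two posts at x = +-95 mm (24 mm long in x, 45 mm wide in y) carry open-topped U brackets whose slot floor is 150 mm and whose cheek tops are 174 mm above the table; slots run along x and are 25 mm wide. The grip stack stands in the middle of the plate, between the posts; its +-y sides are open.
- bar_mid (a point): Loose locking bar of slotted aluminium profile with black end caps, 240 mm long (its x), 20 mm wide (y), 40 mm tall (z), about 0.2 kg. Point at its centre, 20 mm above its underside. At the start it lies on edge in the jig's two U brackets, its centre about 170 mm above the table, 6 mm above the top of the stack; the stack cannot be lifted before it is out.
- rest_mid (a point): Fixed low wooden rest for the bar: plywood base 240 x 70 x 6 mm with two wooden cradles at x = +-90 mm (30 mm long), each with an open-topped slot along x, 38 mm wide between cheeks, slot floor 14 mm and cheek tops 38 mm above the table. The point is where the bar's centre lies when it is parked on edge, 34 mm above the table, mid-way between the cradles; x along the slots, z up. Between the cradles it is open, 6 mm high.
- collar_mid (a point): Hexagonal aluminium collar, 40 mm across flats, 46 mm tall, dark bore mark on top; about 0.11 kg; top of the stack at the start. Point at its centre, half-way up (23 mm above its underside and below its top); z up; y is normal to a pair of flats (others at +-60 degrees).
- cork_mid (a point): Round cork grip, diameter 54 mm, 46 mm tall, dark bore mark on top; about 0.05 kg; middle of the stack at the start. Point at its centre, half-way up (23 mm above its underside and below its top); z up.
- butt_mid (a point): Square pale hardwood butt block, 68 x 68 mm, 46 mm tall, dark bore mark on top; about 0.14 kg; bottom of the stack, standing on the jig's 6 mm plate. Point at its centre, half-way up (23 mm above its underside and below its top); z up; x and y are normal to its sides.
- pad_hex_top (a point): Fixed hexagonal white plastic pad, 56 mm across flats, 3 mm thick, on the table. Point at the centre of its top face; z up, y normal to a pair of edges.
- pad_round_top (a point): Fixed round white plastic pad, diameter 70 mm, 3 mm thick, on the table. Point at the centre of its top face; z up.
- pad_square_top (a point): Fixed square white plastic pad, 80 x 80 mm, 3 mm thick, on the table. Point at the centre of its top face; z up, x and y along its edges.
Not all that is in view belongs to the job. What is shaped like the part that bears butt_mid but green or turquoise is not meant.

How it is judged:
By the outcome, as a careful person would: the job done as asked, in the order asked, and still so for the second after the job is handed in, with the robot touching nothing.
It also fails if it takes over 109 s, if anything falls off the work surface, if the arm or the gripper's body presses on something with over 40 N, if the wrist force passes 120 N, or if a joint passes its speed limit or range.

### The arm

A 6-joint arm with a two-finger parallel gripper is mounted at the origin on the work surface. World frame = base frame: x ahead of the robot, y to its left, z up, the work surface at z = 0. Lengths are in m, angles in rad, forces in N, time in s.
With the tool pointing down it reaches from about 0.3 to 0.875 m from the base axis. Payload 6.4 kg.
Tool frame: the origin (TCP) lies midway between the tips of the shut fingers; the grasp point (between the pads) lies 19 mm behind it (env.pinch_z is the distance from the TCP to the grasp point, in m); z points along the fingers, y is the direction in which the jaws open and shut (so a half turn about z gives the same grasp; the last joint's range is limited). The gripper opens to 88 mm and grips with 3 to 60 N. Pads are 18 mm wide; open, the fingers measure 123 mm over their backs; the gripper's body (75 mm by 187 mm) begins 45 mm behind the grasp point.
Start: joints at [1.088, 0.181, 1.607, -0, 1.354, -0.206], TCP at [0.157, 0.553, 0.239] pointing down, gripper open.
Joint ranges: [-2.99, 2.99], [-0.89, 2.07], [0.3, 2.58], [-1.14, 4.28], [0, 2.63], [-3.12, 3.12]. Speed limits (rad/s): [2.57, 2.57, 3.01, 3.14, 3.14, 3.14].

### API

Orientations are given as a unit quaternion [w, x, y, z].
In Python, from bench import env gives the robot as it stands.
- The arm moves only by the tool servo_tool, never from a script. Its argument "rows" is a list of rows, each a list of 3 entries, a list of its own where there are three numbers: the shift along the world's x, y, z in units of 30 mm (1.0 is 30 mm), then the turn about the world's z in units of 5 degrees (1.0 is 5 degrees), then the opening, from -1 (shut) to 1 (fully open), so that 0 is half open. A call has 1 to 12 rows; each row is the pose to reach, as a shift and turn from the pose commanded when the call began; what a row does not reach only later rows make up. A row lasts 1/10 s, in which the tool goes at most 50 mm and 8.59 degrees, less where a joint would pass 70% of its speed; a pose out of reach is approached as far as the arm can. A call with a gripper value outside its range is refused whole. The fingers move at their own pace and stop on an object; the grip force is fixed at half the most. Time passes only in rows, so rows that repeat a pose let the fingers close. It gives the time, the measured TCP pose, the force and the opening at its end, in the units of the state.
- env.get_obs(): the state, without advancing time (a new reading comes with each control period).
- env.snapshot(name): name is "scene" or "top" or "wrist"; returns a dict with "color" (400x640x3 uint8, red, green, blue), "fx", "fy", "cx", "cy" (pixels), "extrinsics" (4x4, takes a point from camera to world coordinates); the wrist camera has in their place "mount" (4x4, takes a point from camera to tool coordinates, whose origin is the TCP and whose axes are the flange's). Camera axes: x right, y down, z forward; pixel columns grow to the right and rows downward; lengths in m; the calibration is good to about 2 mm. The wrist camera is an equidistant fisheye: a pixel r from the principal point sees the ray r / f radians off the axis. A picture is of the moment at which its call begins: read the wrist's pose just before it. There is no depth.
- env.finish_job(): hands the job in, once; it reports no verdict.
The state is a dict: "time_s": time; "q": joint angles; "qvel": joint speeds; "effort": joint torques, N m; "tcp_pos": TCP position; "tool_rot": TCP orientation; "wrist_force": force on the tool from outside, world axes, zero at the start; "moment": the same for the moment, N m; "finger_gap": finger opening in m.
Only numpy, scipy, OpenCV 4.12 (cv2) and the standard library are available. Lean on these libraries where they do the work, as an engineer would, in place of code of your own. Each camera call takes 0.05 s, during which the arm holds its last target.

## Working session

There is one attempt and no reset: what is moved stays moved. The work goes in short steps, Python scripts to look and compute and a tool call to move; the robot and the scene stay as the last step left them, time stands still between calls to the robot, and variables do not carry over. Pictures are saved under pics/ and viewed, and the job is handed in when it is done.

Besides the shell and the picture viewer there is one more tool, called after "Emit:" by a JSON object that holds its "api" and its "payload", one argument or row to a line. servo_tool: Moves the arm, as the interface text tells. Its arguments: {"type":"object","properties":{"rows":{"type":"array","items":{"type":"array"}}},"required":["rows"]}

```bash
ls; mkdir -p pics; python3 - <<'E'
from bench import env
import cv2,numpy as np
o=env.get_obs(); print(o)
print(env.pinch_z)
for n in ["scene","top","wrist"]:
    s=env.snapshot(n); cv2.imwrite(f"pics/{n}0.png",s["color"][:,:,::-1])
    print(n,{k:(np.round(v,4).tolist() if k!="color" else 0) for k,v in s.items()})
E
```

```text
pics
{'time_s': 0.0, 'q': array([ 1.08773337e+00,  1.81543984e-01,  1.60800631e+00,  1.76260240e-05,
        1.35376910e+00, -2.06302836e-01]), 'qvel': array([ 0.00164959, -0.00128392,  0.00026791,  0.00021414, -0.00081652,
       -0.00198201]), 'effort': array([ 1.04185725e-03, -4.33851171e+01, -3.41856587e+01,  7.03400513e-02,
        3.84185161e-02, -1.84682167e-04]), 'tcp_pos': array([0.15684186, 0.55264631, 0.23780929]), 'tool_rot': array([-2.99829519e-04,  1.37940680e-01,  9.90440116e-01, -8.09680762e-04]), 'wrist_force': array([ 0.38702855,  0.49036179, -0.82004758]), 'moment': array([-0.00287264, -0.02126733, -0.01212163]), 'finger_gap': 0.08802608431205507}
0.0187
scene {'color': 0, 'fx': 483.7463, 'fy': 483.7463, 'cx': 321.3426, 'cy': 202.2295, 'extrinsics': [[0.885, 0.28, -0.3721, 1.0281], [0.4655, -0.5078, 0.7249, -0.8754], [0.014, -0.8147, -0.5797, 0.7781], [0.0, 0.0, 0.0, 1.0]]}
top {'color': 0, 'fx': 478.7547, 'fy': 478.7547, 'cx': 327.7115, 'cy': 197.5096, 'extrinsics': [[0.0158, -0.9874, 0.1572, 0.3515], [-0.9998, -0.0176, -0.01, -0.0501], [0.0126, -0.157, -0.9875, 1.4795], [0.0, 0.0, 0.0, 1.0]]}
wrist {'color': 0, 'fx': 309.7069, 'fy': 309.7069, 'cx': 319.5685, 'cy': 202.8474, 'mount': [[-0.0, -0.9489, -0.3156, 0.0819], [1.0, -0.0003, 0.0007, 0.0004], [-0.0007, -0.3156, 0.9489, -0.1458], [0.0, 0.0, 0.0, 1.0]]}
```

View pics/scene0.png

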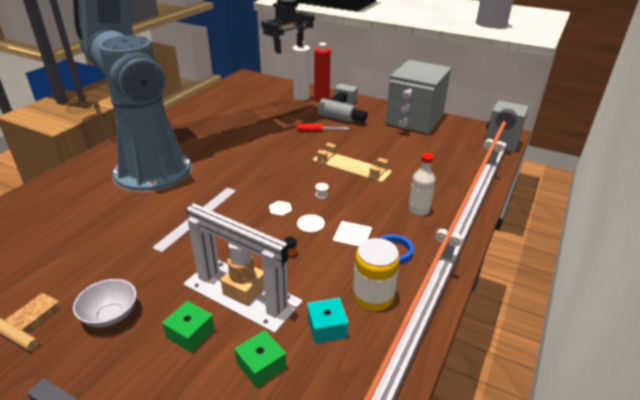

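View pics/top0.png

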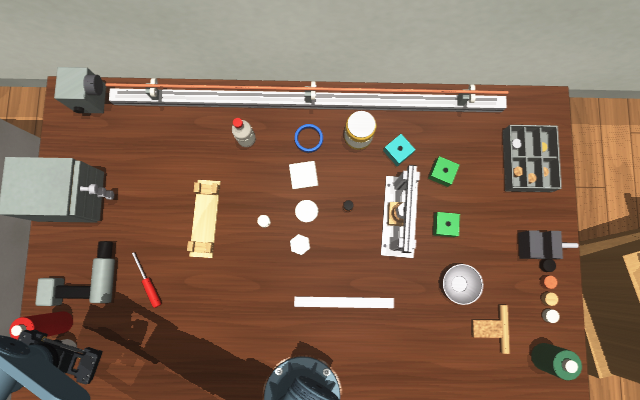

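View pics/wrist0.png

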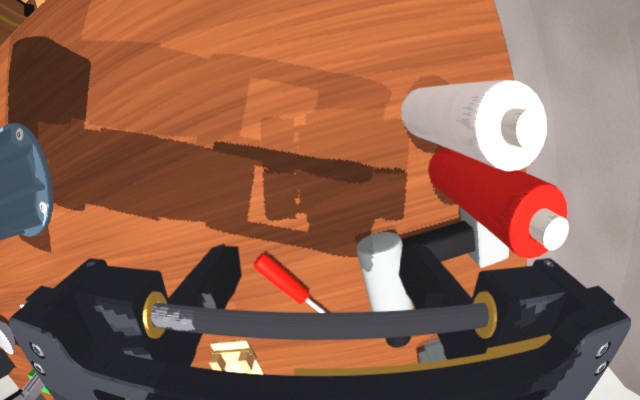

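```bash
cat > h.py <<'E'
from bench import env
import cv2,numpy as np
from scipy.spatial.transform import Rotation as R
def snap(n,fn=None):
    o=env.get_obs(); s=env.snapshot(n)
    s["img"]=np.ascontiguousarray(s["color"][:,:,::-1])
    if fn: cv2.imwrite(f"pics/{fn}.png",s["img"])
    if n=="wrist":
        q=o["tool_rot"]; T=np.eye(4); T[:3,:3]=R.from_quat([q[1],q[2],q[3],q[0]]).as_matrix(); T[:3,3]=o["tcp_pos"]
        s["E"]=T@s["mount"]; s["fish"]=True
    else: s["E"]=s["extrinsics"]; s["fish"]=False
    s["K"]=np.array([[s["fx"],0,s["cx"]],[0,s["fy"],s["cy"]],[0,0,1]])
    return s
def ray(s,uv):
    uv=np.atleast_2d(uv).astype(float)
    x=(uv[:,0]-s["cx"])/s["fx"]; y=(uv[:,1]-s["cy"])/s["fy"]
    if s["fish"]:
        r=np.hypot(x,y)+1e-12; d=np.c_[x/r*np.sin(r),y/r*np.sin(r),np.cos(r)]
    else: d=np.c_[x,y,np.ones_like(x)]
    return s["E"][:3,3], d@s["E"][:3,:3].T
def onz(s,uv,z):
    o,d=ray(s,uv); return o+d*((z-o[2])/d[:,2])[:,None]
def proj(s,P):
    P=np.atleast_2d(P); p=(P-s["E"][:3,3])@s["E"][:3,:3]
    if s["fish"]:
        th=np.arctan2(np.hypot(p[:,0],p[:,1]),p[:,2]); r=np.hypot(p[:,0],p[:,1])+1e-12
        x=p[:,0]/r*th; y=p[:,1]/r*th
    else: x=p[:,0]/p[:,2]; y=p[:,1]/p[:,2]
    return np.c_[x*s["fx"]+s["cx"],y*s["fy"]+s["cy"]]
def crop(img,x0,y0,w,h,k,fn):
    c=cv2.resize(img[y0:y0+h,x0:x0+w],None,fx=k,fy=k,interpolation=cv2.INTER_CUBIC); cv2.imwrite(f"pics/{fn}.png",c)
E
python3 - <<'E'
from h import *
s=snap("top")
crop(s["img"],180,150,170,120,4.5,"t1"); crop(s["img"],370,150,60,120,5,"t2")
g=cv2.cvtColor(s["img"],cv2.COLOR_BGR2GRAY)
m=(s["img"].min(2)>200).astype(np.uint8); m[:, :280]=0;m[:,325:]=0;m[:155]=0;m[262:]=0
n,l,st,c=cv2.connectedComponentsWithStats(m)
for i in range(1,n):
    if st[i,4]>50:
        print(st[i],c[i],onz(s,c[i],0.003)[0])
        ct,_=cv2.findContours((l==i).astype(np.uint8),0,1); print(cv2.minAreaRect(ct[0]))
E
```

```text
[289 161  29  28 628] [302.97133758 174.54140127] [0.65832759 0.01395291 0.003     ]
((303.010009765625, 174.5699920654297), (24.607318878173828, 25.314424514770508), 81.8698959350586)
[295 200  23  22 393] [306.09160305 210.5826972 ] [0.54424659 0.00153039 0.003     ]
((306.0, 210.5), (21.0, 22.0), 90.0)
[290 234  20  21 289] [299.41176471 244.25605536] [0.43958509 0.01965732 0.003     ]
((299.4178161621094, 244.21917724609375), (19.896997451782227, 18.14137840270996), 20.556045532226562)
```

View pics/t1.png

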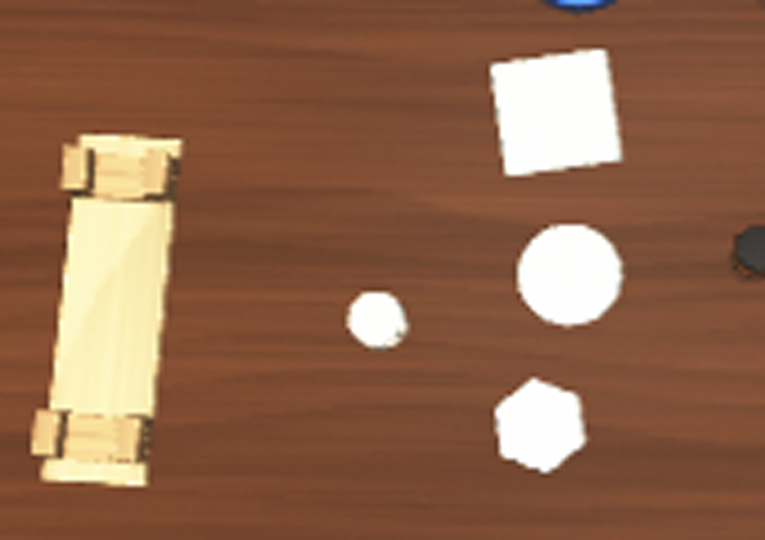

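View pics/t2.png

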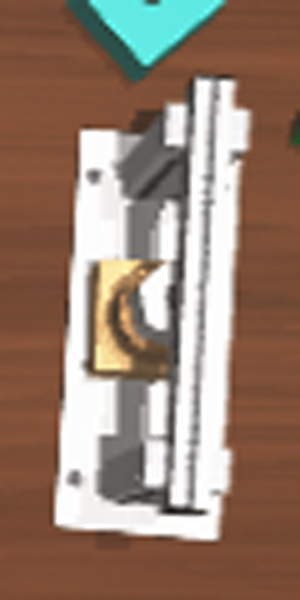

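```bash
python3 - <<'E'
from h import *
s=snap("top")
f=lambda a,x0,y0,k:(np.array(a,float)+0.5)/k-0.5+np.array([x0,y0])
b=onz(s,f([[212,78],[182,505]],370,150,5),0.19)
print("bar",b,b.mean(0),np.degrees(np.arctan2(*(b[0]-b[1])[[1,0]])),np.linalg.norm(b[0]-b[1]))
p=onz(s,f([[80,130],[55,525],[217,540]],370,150,5),0.006); print("plate",p,(p[0]+p[2])/2, np.linalg.norm(p[0]-p[1]),np.linalg.norm(p[2]-p[1]),np.degrees(np.arctan2(*(p[0]-p[1])[[1,0]])))
r=onz(s,f([[80,135],[182,140],[146,486],[42,480]],180,150,4.5),0.006); print("rest",r,r.mean(0),np.degrees(np.arctan2(*(r[0]-r[3])[[1,0]])),np.degrees(np.arctan2(*(r[1]-r[2])[[1,0]])))
o=env.get_obs();q=o["tool_rot"];M=R.from_quat([q[1],q[2],q[3],q[0]]).as_matrix();print(M,env.get_obs()["time_s"])
E
```

```text
bar [[ 0.65134953 -0.29459808  0.19      ]
 [ 0.41617951 -0.2756503   0.19      ]] [ 0.53376452 -0.28512419  0.19      ] -4.6064017557573145 0.23593209880275473
plate [[ 0.65909544 -0.24589371  0.006     ]
 [ 0.41193916 -0.22976086  0.006     ]
 [ 0.4044264  -0.32910925  0.006     ]] [ 0.53176092 -0.28750148  0.006     ] 0.2476822398971275 0.09963205201636977 -3.7346220356512965
rest [[0.63546816 0.34308051 0.006     ]
 [0.63322577 0.2722885  0.006     ]
 [0.39444418 0.28442156 0.006     ]
 [0.39733514 0.35481886 0.006     ]] [0.51511831 0.31365236 0.006     ] -2.8220109036815417 -2.9088322488571756
[[-9.61944947e-01  2.73243099e-01 -3.57343297e-04]
 [ 2.73243290e-01  9.61944706e-01 -6.98038538e-04]
 [ 1.53010279e-04 -7.69116303e-04 -9.99999693e-01]] 0.25
```

Emit:
{"api": "servo_tool", "payload": {
  "rows": [
    [[3, -4, 4], 0.5, 1],
    [[6, -8, 4], 1, 1],
    [[9, -12, 4], 2.3, 1],
    [[9, -12, 4], 2.3, 1],
    [[9, -12, 4], 2.3, 1],
    [[9, -12, 4], 2.3, 1],
    [[9, -12, 4], 2.3, 1],
    [[9, -12, 4], 2.3, 1],
    [[9, -12, 4], 2.3, 1],
    [[9, -12, 4], 2.3, 1],
    [[9, -12, 4], 2.3, 1],
    [[9, -12, 4], 2.3, 1]
  ]
}}

```text
time_s: 1.45
tcp_pos: [0.4269, 0.1931, 0.3584]
tool_rot: [-0.0, 0.039, 0.999, 0.0]
wrist_force: [-0.6, -0.0, -0.6]
finger_gap: 0.0882
```

```bash
python3 - <<'E'
from h import *
s=snap("wrist","w1"); snap("top","t3")
E
```

```text
(no output)
```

View pics/w1.png

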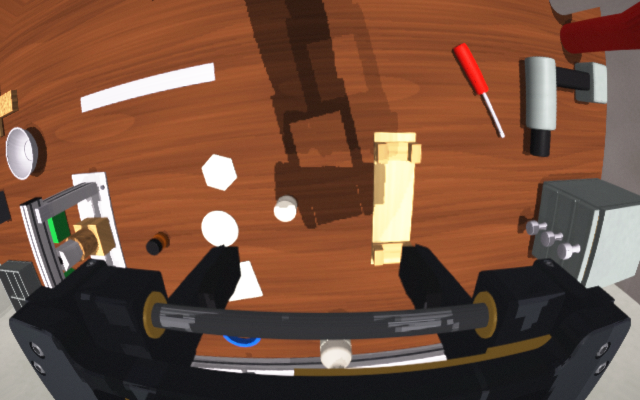

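```bash
python3 - <<'E'
from h import *
s=snap("wrist")
img=s["img"]
m=(img.min(2)>190).astype(np.uint8); m[:,:195]=0;m[:,245:]=0;m[:140]=0;m[260:]=0
n,l,st,c=cv2.connectedComponentsWithStats(m)
for i in range(1,n):
    if st[i,4]>50:
        ct,_=cv2.findContours((l==i).astype(np.uint8),0,1)
        w=onz(s,ct[0][:,0].astype(float),0.003)
        print(st[i],c[i],onz(s,c[i],.003)[0],cv2.minAreaRect(w[:,:2].astype(np.float32)*1000))
crop(img,365,120,65,155,4,"w1r")
crop(img,190,140,80,170,4,"w1p")
E
```

```text
[201 155  35  36 881] [218.26106697 172.03405221] [0.44211364 0.0192392  0.003     ] ((442.062255859375, 18.712871551513672), (56.62533187866211, 64.43025970458984), 37.58194351196289)
[ 201  211   37   35 1011] [218.70128586 228.35014837] [0.5457348  0.00127858 0.003     ] ((545.6931762695312, 0.6385154724121094), (70.90557861328125, 67.58599853515625), 87.48728942871094)
```

View pics/w1r.png

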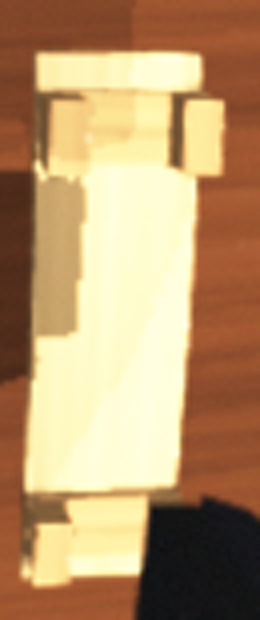

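View pics/w1p.png

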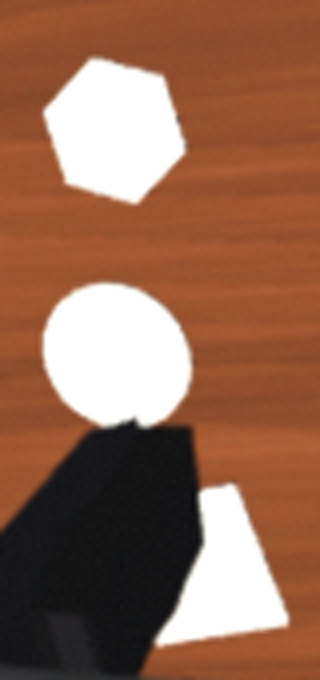

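Emit:
{"api": "servo_tool", "payload": {
  "rows": [
    [[0, -1.5, 0], 0, 1],
    [[0, -16, 0], 0, 1],
    [[0, -16, 0], 0, 1],
    [[0, -16, 0], 0, 1],
    [[0, -16, 0], 0, 1],
    [[0, -16, 0], 0, 1],
    [[0, -16, 0], 0, 1],
    [[0, -16, 0], 0, 1],
    [[0, -16, 0], 0, 1],
    [[0, -16, 0], 0, 1],
    [[0, -16, 0], 0, 1],
    [[0, -16, 0], 0, 1]
  ]
}}

```text
time_s: 2.8
tcp_pos: [0.4273, -0.286, 0.3581]
tool_rot: [-0.0, 0.038, 0.999, 0.001]
wrist_force: [-0.2, -0.8, -0.3]
finger_gap: 0.0884
```

```bash
python3 - <<'E'
from h import *
s=snap("wrist","w2"); print(env.get_obs()["tcp_pos"])
crop(s["img"],250,100,140,180,4,"w2c")
E
```

```text
[ 0.42746272 -0.28537019  0.35839653]
```

View pics/w2.png

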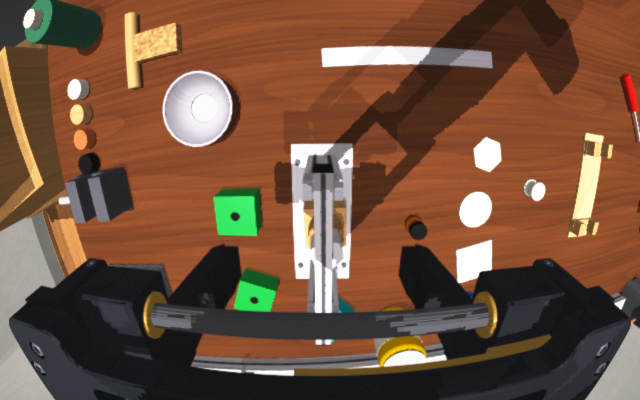

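View pics/w2c.png

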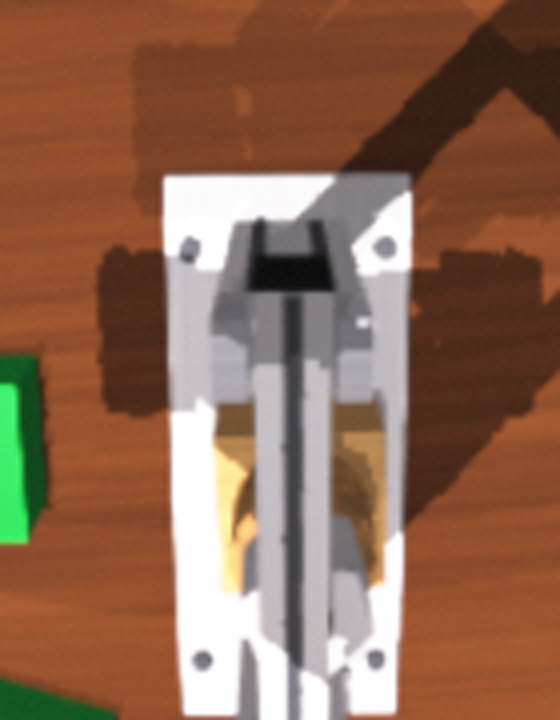

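```bash
python3 - <<'E'
from h import *
s=snap("wrist")
f=lambda a,x0,y0,k:(np.array(a,float)+0.5)/k-0.5+np.array([x0,y0])
L=onz(s,f([[293,300],[295,700]],250,100,4),0.19);print(L,np.degrees(np.arctan2(*(L[1]-L[0])[[1,0]])))
p=onz(s,f([[190,250],[386,247],[376,659],[203,660]],250,100,4),0.006);print(p,p.mean(0))
for a,b in((0,3),(1,2)): print(np.degrees(np.arctan2(*(p[b]-p[a])[[1,0]])))
print(np.linalg.norm(p[0]-p[1]),np.linalg.norm(p[0]-p[3]))
img=cv2.resize(s["img"],None,fx=2,fy=2,interpolation=cv2.INTER_CUBIC)
def box(c,yaw,l,w,z0,z1,col):
    cs,sn=np.cos(yaw),np.sin(yaw);P=[]
    for z in(z0,z1):
        for a,b in((1,1),(1,-1),(-1,-1),(-1,1)):
            x=a*l/2;y=b*w/2;P.append([c[0]+cs*x-sn*y,c[1]+sn*x+cs*y,z])
    q=proj(s,P)*2+.5
    for i in range(4):
        for u,v in((i,(i+1)%4),(i+4,(i+1)%4+4),(i,i+4)): cv2.line(img,tuple(np.int32(q[u]*16)),tuple(np.int32(q[v]*16)),col,1,cv2.LINE_AA,4)
y=np.radians(-4)
box((.533,-.2865),y,.24,.02,.15,.19,(0,0,255)); box((.533,-.2865),y,.25,.1,0,.006,(255,0,255))
box((.533,-.2865),y,.068,.068,.006,.052,(0,255,0))
cv2.imwrite("pics/w2o.png",img[200:600,440:840])
cv2.imwrite("pics/w2o.png",cv2.resize(img[220:600,520:760],None,fx=1.55,fy=1.55))
E
```

```text
[[ 0.4195049  -0.28062214  0.19      ]
 [ 0.53955394 -0.28855612  0.19      ]] -3.781151470843543
[[ 0.43833116 -0.32198516  0.006     ]
 [ 0.44304916 -0.24194165  0.006     ]
 [ 0.63374301 -0.255291    0.006     ]
 [ 0.62814275 -0.33488229  0.006     ]] [ 0.53581652 -0.28852503  0.006     ]
-3.887102121755655
-4.004403615707229
0.08018243300685302 0.1902492458644279
```

View pics/w2o.png

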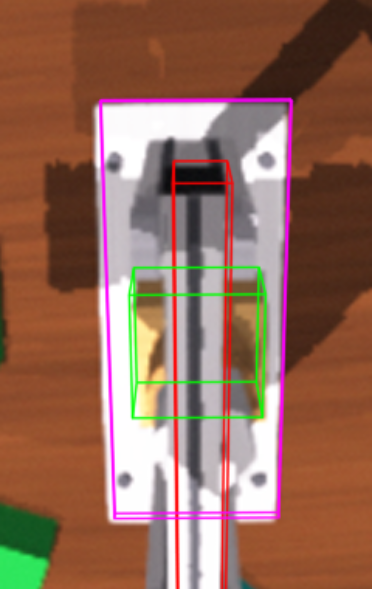

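Emit:
{"api": "servo_tool", "payload": {
  "rows": [
    [[1.5, -0.1, 0], 0.1, 1],
    [[3.6, -0.1, 0], 0.1, 1],
    [[3.6, -0.1, -2], 0.1, 1],
    [[3.6, -0.1, -4], 0.1, 1],
    [[3.6, -0.1, -5], 0.1, 1],
    [[3.6, -0.1, -5.5], 0.1, 1],
    [[3.6, -0.1, -5.5], 0.1, 1],
    [[3.6, -0.1, -5.5], 0.1, 1]
  ]
}}

```text
time_s: 3.7
tcp_pos: [0.536, -0.2889, 0.195]
tool_rot: [0.001, 0.033, 0.999, -0.0]
wrist_force: [0.3, -0.3, 0.0]
finger_gap: 0.088
```

```bash
python3 - <<'E'
from h import *
s=snap("wrist","w3"); t=snap("scene","s3");print(env.get_obs()["tcp_pos"])
crop(t["img"],170,180,150,150,4,"s3c")
E
```

```text
[ 0.53651829 -0.29001866  0.19648049]
```

View pics/w3.png

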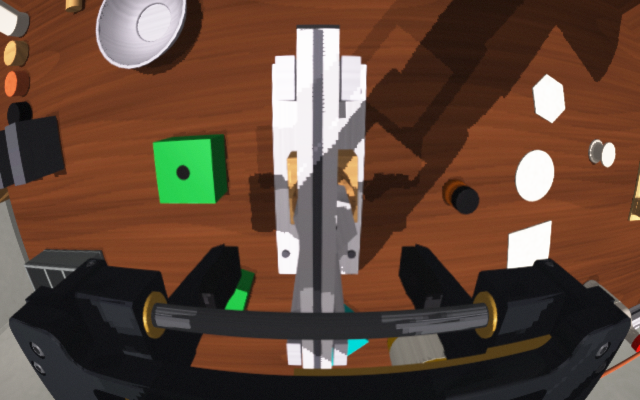

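View pics/s3c.png

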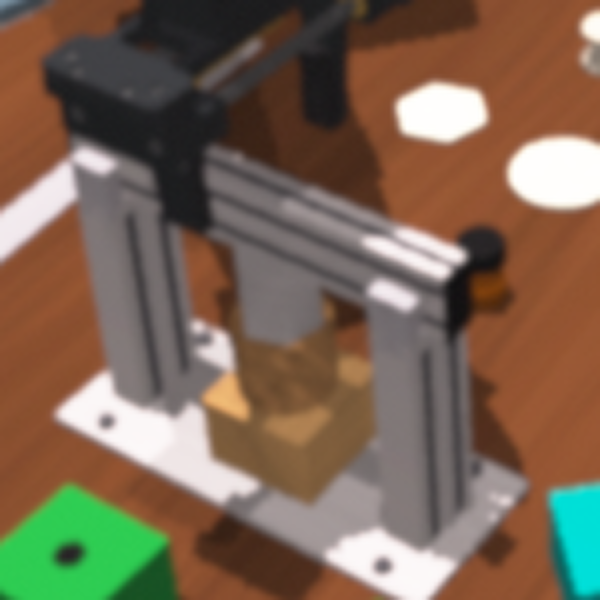

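```bash
python3 - <<'E'
from h import *
s=snap("wrist")
e=onz(s,[[318,27],[340,27],[298,27],[317,364],[318,100],[317,250]],0.19);print(e, (e[0]+e[3])/2)
crop(s["img"],280,10,80,50,8,"w3c");crop(s["img"],270,330,100,50,7,"w3d")
E
```

```text
[[ 0.41674776 -0.28242333  0.19      ]
 [ 0.41732761 -0.27189105  0.19      ]
 [ 0.41596964 -0.2919876   0.19      ]
 [ 0.62522433 -0.29732759  0.19      ]
 [ 0.4532364  -0.28484994  0.19      ]
 [ 0.53268284 -0.29078261  0.19      ]] [ 0.52098604 -0.28987546  0.19      ]
```

View pics/w3c.png

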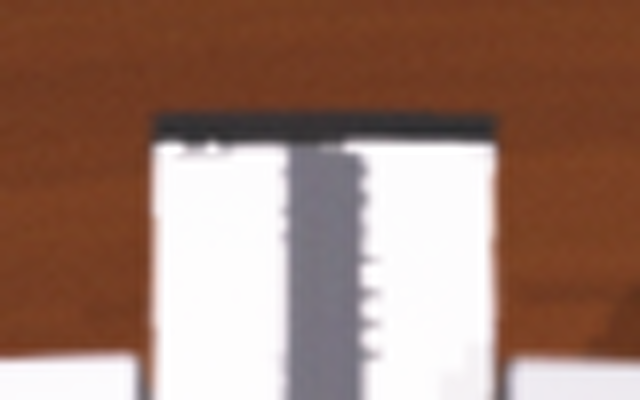

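View pics/w3d.png

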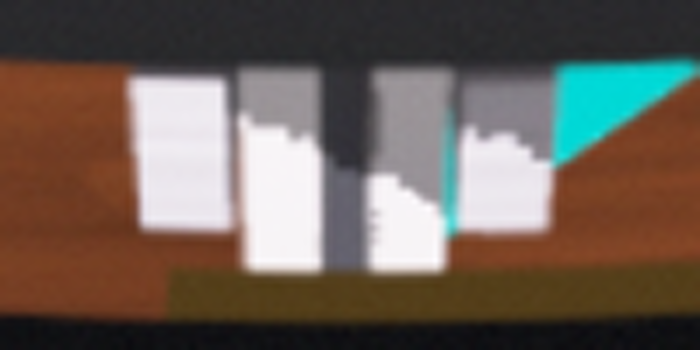

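Emit:
{"api": "servo_tool", "payload": {
  "rows": [
    [[0, 0, -0.85], 0, 1],
    [[0, 0, -0.85], 0, 1],
    [[0, 0, -0.85], 0, 1],
    [[0, 0, -0.85], 0, -1],
    [[0, 0, -0.85], 0, -1],
    [[0, 0, -0.85], 0, -1],
    [[0, 0, -0.85], 0, -1],
    [[0, 0, -0.85], 0, -1],
    [[0, 0, -0.85], 0, -1],
    [[0, 0, -0.85], 0, -1],
    [[0, 0, -0.85], 0, -1],
    [[0, 0, -0.85], 0, -1]
  ]
}}

```text
time_s: 5.05
tcp_pos: [0.5351, -0.2899, 0.1682]
tool_rot: [-0.0, 0.034, 0.999, -0.0]
wrist_force: [0.0, -0.0, -0.6]
finger_gap: 0.0197
```

Gripped (19.7 mm). Lift straight up, gently.

Emit:
{"api": "servo_tool", "payload": {
  "rows": [
    [[0, 0, 0.2], 0, -1],
    [[0, 0, 0.5], 0, -1],
    [[0, 0, 0.9], 0, -1],
    [[0, 0, 1.4], 0, -1],
    [[0, 0, 2], 0, -1],
    [[0, 0, 2.7], 0, -1],
    [[0, 0, 3.4], 0, -1],
    [[0, 0, 3.8], 0, -1],
    [[0, 0, 3.8], 0, -1]
  ]
}}

```text
time_s: 5.95
tcp_pos: [0.5361, -0.2906, 0.2854]
tool_rot: [0.002, 0.034, 0.999, -0.002]
wrist_force: [0.6, 0.3, -1.1]
finger_gap: 0.0198
```

```bash
python3 - <<'E'
from h import *
s=snap("wrist","w4"); t=snap("scene","s4");print(env.get_obs()["tcp_pos"])
crop(t["img"],150,120,200,200,3,"s4c")
E
```

```text
[ 0.53500252 -0.28979005  0.28208909]
```

View pics/w4.png

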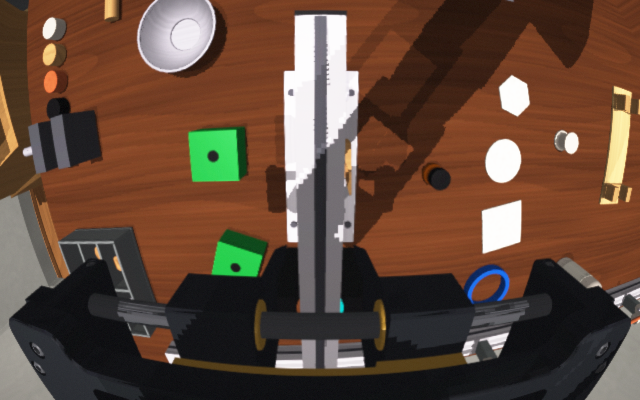

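View pics/s4c.png

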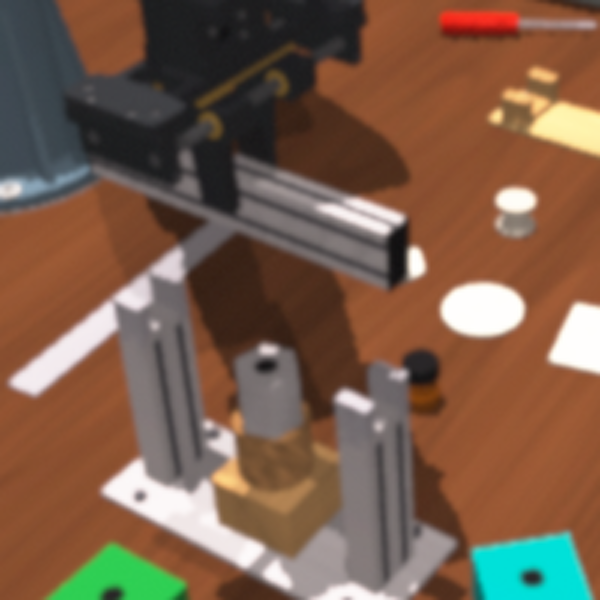

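Emit:
{"api": "servo_tool", "payload": {
  "rows": [
    [[0, 0.7, 0], 0.1, -1],
    [[-0.2, 1.8, 0], 0.2, -1],
    [[-0.5, 3.2, 0], 0.2, -1],
    [[-0.5, 4.7, 0], 0.2, -1],
    [[-0.5, 6.2, 0], 0.2, -1],
    [[-0.5, 7.7, 0], 0.2, -1],
    [[-0.5, 9.2, 0], 0.2, -1],
    [[-0.5, 10.7, 0], 0.2, -1],
    [[-0.5, 12.2, 0], 0.2, -1],
    [[-0.5, 13.7, 0], 0.2, -1],
    [[-0.5, 14.8, 0], 0.2, -1],
    [[-0.5, 15.5, 0], 0.2, -1]
  ]
}}

```text
time_s: 7.25
tcp_pos: [0.5182, 0.1784, 0.2809]
tool_rot: [-0.001, 0.023, 1.0, 0.0]
wrist_force: [0.8, -1.1, -1.7]
finger_gap: 0.0204
```

```bash
python3 - <<'E'
from h import *
s=snap("wrist","w5"); print(env.get_obs()["tcp_pos"])
crop(s["img"],340,30,160,250,3,"w5c")
E
```

```text
[0.51806172 0.18040731 0.28089919]
```

View pics/w5.png

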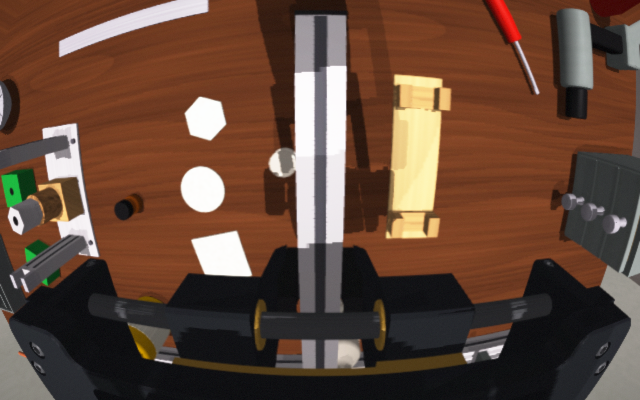

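View pics/w5c.png

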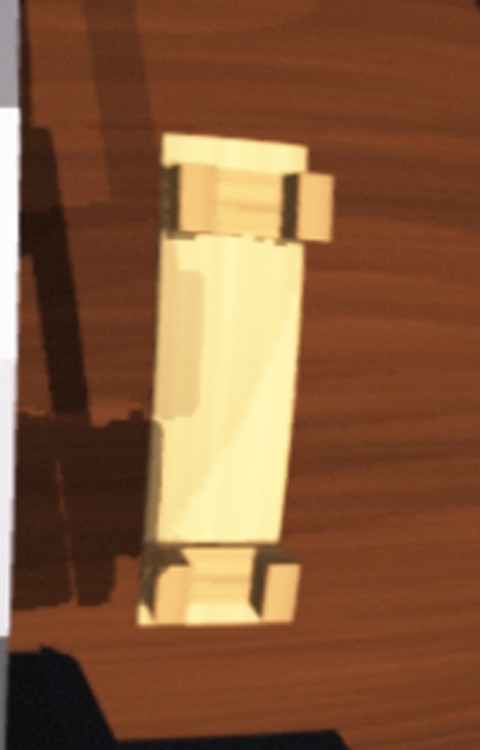

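```bash
python3 - <<'E'
from h import *
from scipy.optimize import least_squares
s=snap("wrist")
f=lambda a,x0,y0,k:(np.array(a,float)+0.5)/k-0.5+np.array([x0,y0])
uv=f([[216,165],[214,235],[301,173],[298,239],[190,565],[186,622],[268,563],[260,619],[162,133],[307,147],[138,624]],340,30,3)
M=np.array([[-105,-19,38],[-75,-19,38],[-105,19,38],[-75,19,38],[75,-19,38],[105,-19,38],[75,19,38],[105,19,38],[-120,-35,6],[-120,35,6],[120,-35,6]])/1000.
def w(p):
    c,n=np.cos(p[2]),np.sin(p[2]); return np.c_[p[0]+c*M[:,0]-n*M[:,1],p[1]+n*M[:,0]+c*M[:,1],M[:,2]]
r=least_squares(lambda p:(proj(s,w(p))-uv).ravel(),[.515,.314,-.05],loss="soft_l1")
print(r.x,np.degrees(r.x[2]));print(r.fun.reshape(-1,2).round(1))
# bar line relative to tcp: bar top z
zt=env.get_obs()["tcp_pos"][2]+.0215
e=onz(s,[[320,13.5],[320,100],[320,240]],zt);print(e,env.get_obs()["tcp_pos"])
E
```

```text
[ 0.51836971  0.31698136 -0.05041727] -2.8886969359204855
[[ 0.3 -0.5]
 [ 0.3 -0.7]
 [-0.5 -0.6]
 [-0.4  0.1]
 [ 0.6 -0. ]
 [-0.2  0.7]
 [ 0.1  0.5]
 [ 0.1  1.2]
 [ 0.5 -0.1]
 [-0.3 -0.3]
 [-0.4  0.4]]
[[0.39924128 0.18637775 0.30235405]
 [0.43507287 0.18473247 0.30235405]
 [0.49511222 0.18199614 0.30235405]] [0.51833459 0.17839091 0.28085405]
```

Emit:
{"api": "servo_tool", "payload": {
  "rows": [
    [[0, 1.0, 0], -0.05, -1],
    [[0, 2.2, 0], -0.05, -1],
    [[0, 3.5, -0.5], -0.05, -1],
    [[0, 4.55, -1.5], -0.05, -1],
    [[0, 4.55, -3], -0.05, -1],
    [[0, 4.55, -4.5], -0.05, -1],
    [[0, 4.55, -6], -0.05, -1],
    [[0, 4.55, -6.4], -0.05, -1],
    [[0, 4.55, -6.4], -0.05, -1],
    [[0, 4.55, -6.4], -0.05, -1]
  ]
}}

```text
time_s: 8.35
tcp_pos: [0.5214, 0.3117, 0.0921]
tool_rot: [0.001, 0.027, 1.0, 0.0]
wrist_force: [-0.1, 0.3, -0.5]
finger_gap: 0.0198
```

```bash
python3 - <<'E'
from h import *
s=snap("wrist","w6");t=snap("scene","s6"); print(env.get_obs()["tcp_pos"])
crop(t["img"],280,120,150,90,5,"s6c")
E
```

```text
[0.52215363 0.312186   0.09324687]
```

View pics/w6.png

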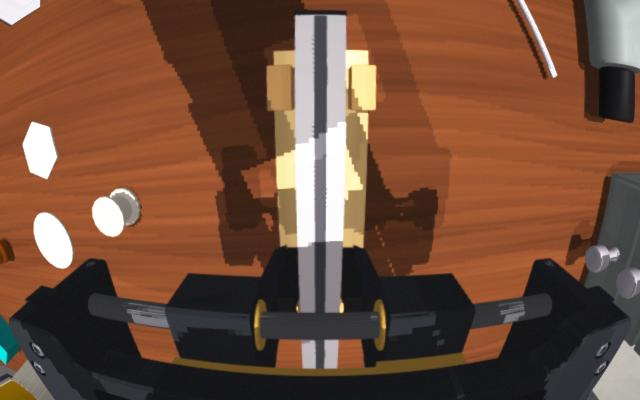

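View pics/s6c.png

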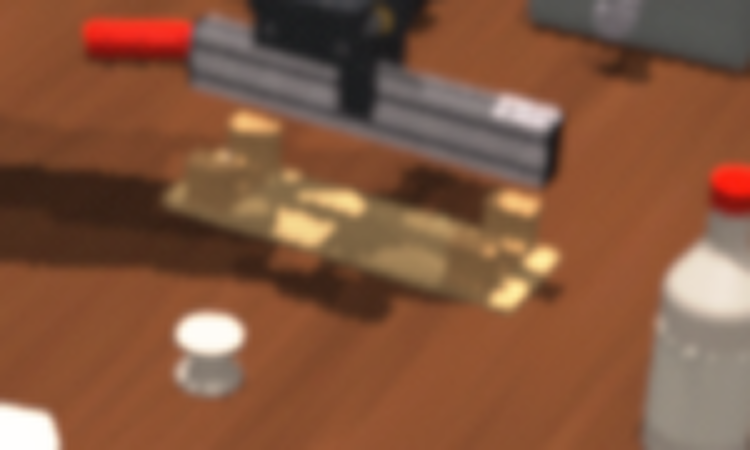

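Emit:
{"api": "servo_tool", "payload": {
  "rows": [
    [[0, 0, 0], 0, -1],
    [[0, 0, 0], 0, -1]
  ]
}}

```text
time_s: 8.65
tcp_pos: [0.5211, 0.3119, 0.0919]
tool_rot: [0.001, 0.027, 1.0, 0.0]
wrist_force: [-0.4, -0.2, -1.2]
finger_gap: 0.02
```

```bash
python3 - <<'E'
from h import *
s=snap("wrist","w6"); print(env.get_obs()["tcp_pos"],env.get_obs()["qvel"])
crop(s["img"],250,5,140,110,5,"w6c")
E
```

```text
[0.52076616 0.31186687 0.09146522] [-0.00022642  0.00895891  0.00534163  0.00077345 -0.00031213 -0.00040235]
```

View pics/w6c.png

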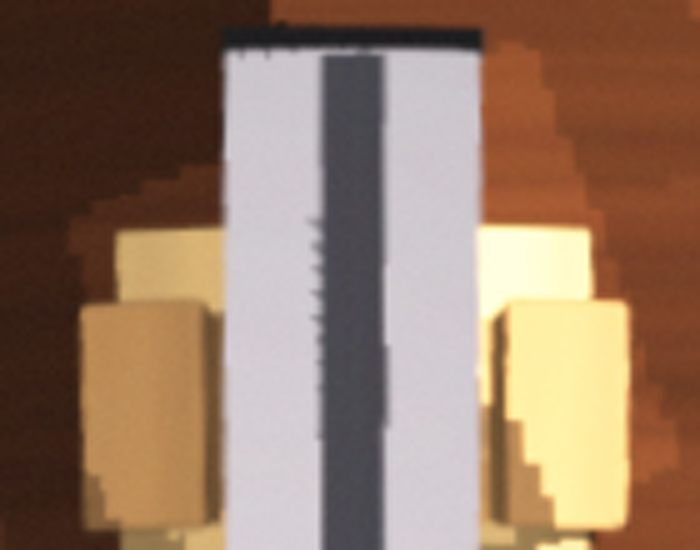

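```bash
python3 - <<'E'
from h import *
from scipy.optimize import least_squares
s=snap("wrist")
f=lambda a,x0,y0,k:(np.array(a,float)+0.5)/k-0.5+np.array([x0,y0])
uv=f([[205,303],[205,525],[507,303],[507,525],[116,230],[590,228]],250,5,5)
M=np.array([[-105,-19,38],[-75,-19,38],[-105,19,38],[-75,19,38],[-120,-35,6],[-120,35,6]])/1000.
def w(p):
    c,n=np.cos(p[2]),np.sin(p[2]); return np.c_[p[0]+c*M[:,0]-n*M[:,1],p[1]+n*M[:,0]+c*M[:,1],M[:,2]]
r=least_squares(lambda p:(proj(s,w(p))-uv).ravel(),[.515,.314,-.05],loss="soft_l1")
print(r.x,np.degrees(r.x[2]));print(r.fun.reshape(-1,2).round(1))
zt=env.get_obs()["tcp_pos"][2]+.0215
e=onz(s,f([[352,30],[353,500]],250,5,5),zt);print(e,env.get_obs()["tcp_pos"])
d=e[1]-e[0];y=np.arctan2(d[1],d[0]);print(np.degrees(y),e[0]+.12*np.array([np.cos(y),np.sin(y),0]))
E
```

```text
[ 0.51849932  0.31362819 -0.04984365] -2.8558307174979274
[[-0.2 -1. ]
 [ 0.4  0.9]
 [-0.1 -1.2]
 [-0.2  0.7]
 [-0.2  0.1]
 [ 0.5  0.2]]
[[0.40069848 0.31893779 0.11260714]
 [0.43957053 0.3169051  0.11260714]] [0.52053867 0.31179851 0.09110714]
-2.9933699071661843 [0.52053475 0.31267134 0.11260714]
```

Emit:
{"api": "servo_tool", "payload": {
  "rows": [
    [[-0.05, 0.03, -0.5], 0, -1],
    [[-0.05, 0.03, -1.1], 0, -1],
    [[-0.05, 0.03, -1.6], 0, -1],
    [[-0.05, 0.03, -1.85], 0, -1],
    [[-0.05, 0.03, -1.9], 0, -1],
    [[-0.05, 0.03, -1.9], 0, -1],
    [[-0.05, 0.03, -1.9], 0, -1]
  ]
}}

```text
time_s: 9.45
tcp_pos: [0.5189, 0.3126, 0.0333]
tool_rot: [0.0, 0.027, 1.0, 0.0]
wrist_force: [0.3, 0.1, -1.9]
finger_gap: 0.0197
```

Emit:
{"api": "servo_tool", "payload": {
  "rows": [
    [[0, 0, -0.02], 0, -1],
    [[0, 0, -0.04], 0, -1],
    [[0, 0, -0.05], 0, -1],
    [[0, 0, -0.05], 0, -1]
  ]
}}

```text
time_s: 9.85
tcp_pos: [0.5188, 0.3126, 0.0319]
tool_rot: [0.0, 0.027, 1.0, 0.0]
wrist_force: [-0.4, 0.3, -0.0]
finger_gap: 0.0199
```

```bash
python3 - <<'E'
from h import *
t=snap("scene","s7"); o=env.get_obs();print(o["tcp_pos"],o["wrist_force"])
crop(t["img"],280,120,150,90,5,"s7c")
E
```

```text
[0.51878397 0.3126051  0.03192368] [-0.59303971  0.41464312 -0.87380114]
```

View pics/s7c.png

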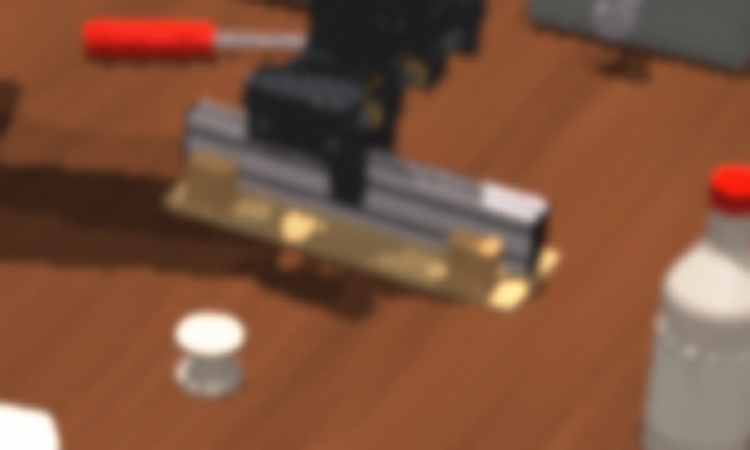

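Emit:
{"api": "servo_tool", "payload": {
  "rows": [
    [[0, 0, -0.02], 0, -1],
    [[0, 0, -0.02], 0, -1],
    [[0, 0, -0.02], 0, -0.3],
    [[0, 0, -0.02], 0, 0],
    [[0, 0, -0.02], 0, 0],
    [[0, 0, -0.02], 0, 0],
    [[0, 0, 0.5], 0, 0],
    [[0, 0, 1.5], 0, 0.3],
    [[0, 0, 3], 0, 1],
    [[0, 0, 4.5], 0, 1],
    [[0, 0, 6], 0, 1],
    [[0, 0, 7.5], 0, 1]
  ]
}}

```text
time_s: 11.1
tcp_pos: [0.5183, 0.3125, 0.26]
tool_rot: [0.001, 0.027, 1.0, 0.0]
wrist_force: [0.9, 0.7, -0.3]
finger_gap: 0.0822
```

```bash
python3 - <<'E'
from h import *
t=snap("scene","s8"); s=snap("wrist","w8");o=env.get_obs();print(o["tcp_pos"],o["wrist_force"])
crop(t["img"],280,120,150,90,5,"s8c")
E
```

```text
[0.5220595  0.31394965 0.26637793] [0.18043759 0.10348866 0.2834131 ]
```

View pics/s8c.png

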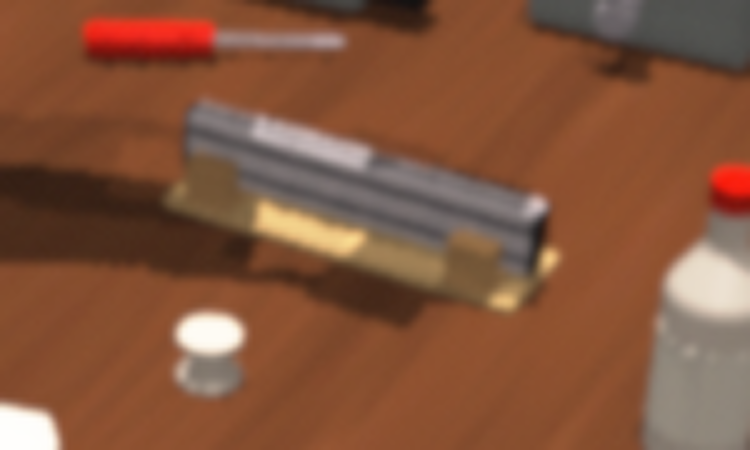

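View pics/w8.png

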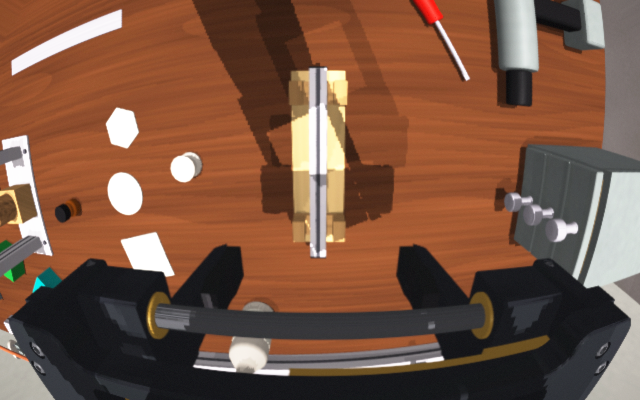

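```bash
python3 - <<'E'
from h import *
s=snap("wrist");o=env.get_obs();print(o["tcp_pos"],o["qvel"])
crop(s["img"],280,55,80,30,8,"w8a");crop(s["img"],280,215,80,50,8,"w8b")
E
```

```text
[0.52065329 0.31335562 0.26243862] [ 0.00116506  0.05866471  0.08009669  0.00042145 -0.02312255  0.00118731]
```

View pics/w8a.png

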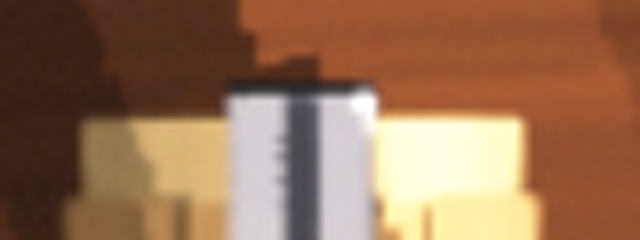

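View pics/w8b.png

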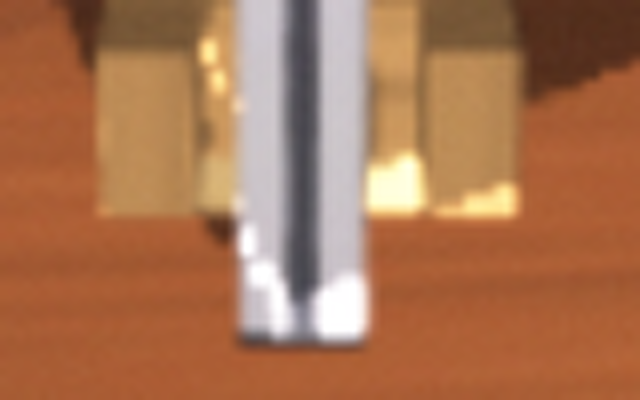

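```bash
python3 - <<'E'
from h import *
from scipy.optimize import least_squares
s=snap("wrist");o=env.get_obs();print(o["tcp_pos"],o["qvel"][1:3])
f=lambda a,x0,y0,k:(np.array(a,float)+0.5)/k-0.5+np.array([x0,y0])
z=[.006]*2
a=onz(s,f([[82,118],[525,117]],280,55,8),.006)
c=onz(s,f([[196,50],[196,215],[424,50],[424,215]],280,215,8),.038)
b1=onz(s,f([[302,81]],280,55,8),.054);b2=onz(s,f([[303,346]],280,215,8),.054)
print("base near",a.mean(0),"->ctr",a.mean(0)+np.array([.12,-.006,0])); print("cheeks",c,c.mean(0)); print("bar",b1,b2,(b1+b2)/2)
E
```

```text
[0.5192566  0.3128062  0.25924269] [0.04625356 0.05105426]
base near [0.3963571  0.31896366 0.006     ] ->ctr [0.5163571  0.31296366 0.006     ]
cheeks [[0.58743946 0.29107694 0.038     ]
 [0.61694871 0.28891228 0.038     ]
 [0.58948546 0.32775878 0.038     ]
 [0.61905754 0.32662936 0.038     ]] [0.60323279 0.30859434 0.038     ]
bar [[0.39642166 0.31886878 0.054     ]] [[0.63384714 0.30573708 0.054     ]] [[0.5151344  0.31230293 0.054     ]]
```

Emit:
{"api": "servo_tool", "payload": {
  "rows": [
    [[0, -1.5, 2], 0, 1],
    [[-0.5, -20, 3.3], 0, 1],
    [[-2.9, -20, 3.3], 0, 1],
    [[-2.9, -20, 3.3], 0, 1],
    [[-2.9, -20, 3.3], 0, 1],
    [[-2.9, -20, 3.3], 0, 1],
    [[-2.9, -20, 3.3], 0, 1],
    [[-2.9, -20, 3.3], 0, 1],
    [[-2.9, -20, 3.3], 0, 1],
    [[-2.9, -20, 3.3], 0, 1],
    [[-2.9, -20, 3.3], 0, 1],
    [[-2.9, -20, 3.3], 0, 1]
  ]
}}

```text
time_s: 12.5
tcp_pos: [0.4351, -0.2594, 0.3512]
tool_rot: [-0.001, 0.027, 1.0, 0.001]
wrist_force: [1.1, 0.6, -0.4]
finger_gap: 0.088
```

Emit:
{"api": "servo_tool", "payload": {
  "rows": [
    [[0, 0, 0], 0, 1],
    [[0, -2, 0], 0, 1],
    [[0, -2, 0], 0, 1],
    [[0, -2, 0], 0, 1]
  ]
}}

```text
time_s: 12.9
tcp_pos: [0.4359, -0.3182, 0.3507]
tool_rot: [-0.001, 0.028, 1.0, 0.001]
wrist_force: [-0.2, 0.5, 0.2]
finger_gap: 0.0882
```

```bash
python3 - <<'E'
from h import *
s=snap("wrist","w9");t=snap("top","t9");print(env.get_obs()["tcp_pos"])
crop(s["img"],270,120,120,150,5,"w9c"); crop(t["img"],370,150,60,120,5,"t9c")
E
```

```text
[ 0.436434   -0.31658083  0.35165853]
```

View pics/w9c.png

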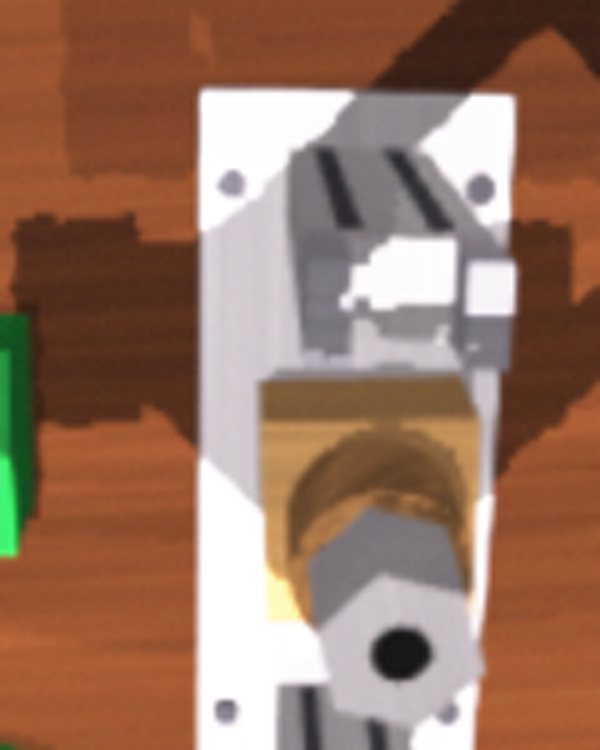

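View pics/w9.png

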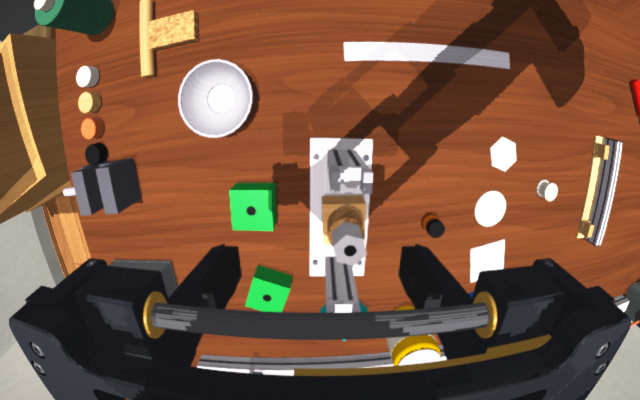

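```bash
python3 - <<'E'
from h import *
from scipy.optimize import least_squares
s=snap("wrist")
f=lambda a,x0,y0,k:(np.array(a,float)+0.5)/k-0.5+np.array([x0,y0])
uv=f([[388,575],[460,603],[484,675],[410,727],[335,695],[318,640]],270,120,5)
w=onz(s,uv,.144); print(w.round(4),w.mean(0))
print("bore",onz(s,f([[400,655]],270,120,5),.144))
c=cv2.minEnclosingCircle
z=.144
P=w[:,:2]; 
def m(p):
    a=p[2]+np.arange(6)*np.pi/3; return np.c_[p[0]+.0231*np.cos(a),p[1]+.0231*np.sin(a),np.full(6,z)]
a0=np.arctan2(*(P[0]-P.mean(0))[::-1]); sgn=np.sign(np.cross(P[0]-P.mean(0),P[1]-P.mean(0)))
o=np.arange(6) if sgn>0 else -np.arange(6)%6
r=least_squares(lambda p:(proj(s,m(p))[o]-uv).ravel(),[*P.mean(0),a0]); print(r.x,np.degrees(r.x[2])%60,r.fun.reshape(-1,2).round(1))
b=onz(s,f([[264,422],[480,413]],270,120,5),.052);print("butt near edge",b,np.degrees(np.arctan2(*(b[1]-b[0])[::-1][1:])))
b=onz(s,f([[262,380],[472,377]],270,120,5),.006);print("butt near edge low",b)
p=onz(s,f([[232,184],[481,189],[448,713],[226,711]],270,120,5),0.006);print("holes",p,p.mean(0))
E
```

```text
[[ 0.5157 -0.2852  0.144 ]
 [ 0.5247 -0.267   0.144 ]
 [ 0.5459 -0.2607  0.144 ]
 [ 0.5601 -0.2802  0.144 ]
 [ 0.5491 -0.2996  0.144 ]
 [ 0.5329 -0.3034  0.144 ]] [ 0.53805603 -0.2826877   0.144     ]
bore [[ 0.53849475 -0.28254305  0.144     ]]
[ 0.53816697 -0.28267193 -2.98561457] 8.936885678095877 [[-0.8 -0.2]
 [ 1.8 -0.8]
 [-0.3  0.4]
 [ 0.8  0.5]
 [-0.7  2.4]
 [-0.7 -2.1]]
butt near edge [[ 0.5044717  -0.3147305   0.052     ]
 [ 0.50520879 -0.24870745  0.052     ]] 89.36037143324205
butt near edge low [[ 0.50518911 -0.314906    0.006     ]
 [ 0.50789896 -0.2447607   0.006     ]]
holes [[ 0.43891764 -0.32110193  0.006     ]
 [ 0.4443794  -0.24076166  0.006     ]
 [ 0.63524378 -0.25371068  0.006     ]
 [ 0.62926609 -0.33428146  0.006     ]] [ 0.53695173 -0.28746393  0.006     ]<stdin>:13: DeprecationWarning: Arrays of 2-dimensional vectors are deprecated. Use arrays of 3-dimensional vectors instead. (deprecated in NumPy 2.0)
```

```bash
python3 - <<'E'
from h import *
s=snap("top"); cv2.imwrite("pics/t9c.png",cv2.resize(s["img"][170:250,375:425],None,fx=9,fy=9,interpolation=cv2.INTER_CUBIC))
E
```

```text
(no output)
```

View pics/t9c.png

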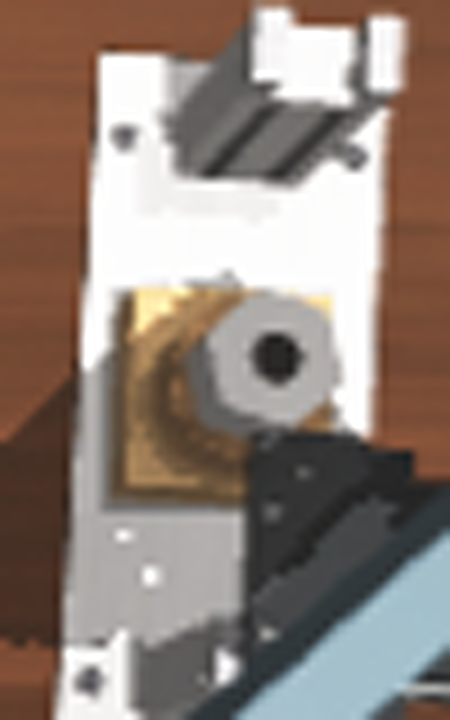

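Emit:
{"api": "servo_tool", "payload": {
  "rows": [
    [[1.5, 1.1, 0], 0, 1],
    [[3, 1.1, -1], 0, 1],
    [[4.5, 1.1, -2], 0, 1],
    [[5.6, 1.1, -3.5], 0, 1],
    [[5.6, 1.1, -4], 0, 1],
    [[5.6, 1.1, -4], 0, 1],
    [[5.6, 1.1, -4], 0, 1]
  ]
}}

```text
time_s: 13.8
tcp_pos: [0.6043, -0.2838, 0.233]
tool_rot: [-0.001, 0.026, 1.0, 0.0]
wrist_force: [0.0, 0.2, 1.3]
finger_gap: 0.0882
```

```bash
python3 - <<'E'
from h import *
s=snap("wrist","w10");print(env.get_obs()["tcp_pos"])
crop(s["img"],230,60,160,200,3.9,"w10c")
E
```

```text
[ 0.60467133 -0.28466709  0.23470049]
```

View pics/w10.png

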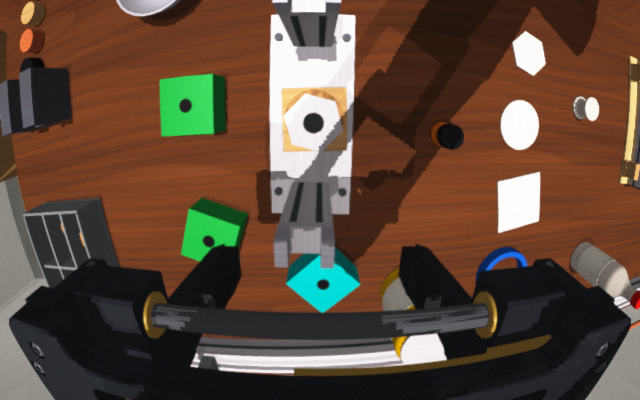

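```bash
python3 - <<'E'
from h import *
s=snap("wrist")
crop(s["img"],270,70,90,100,6,"w10d")
E
```

```text
(no output)
```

View pics/w10d.png

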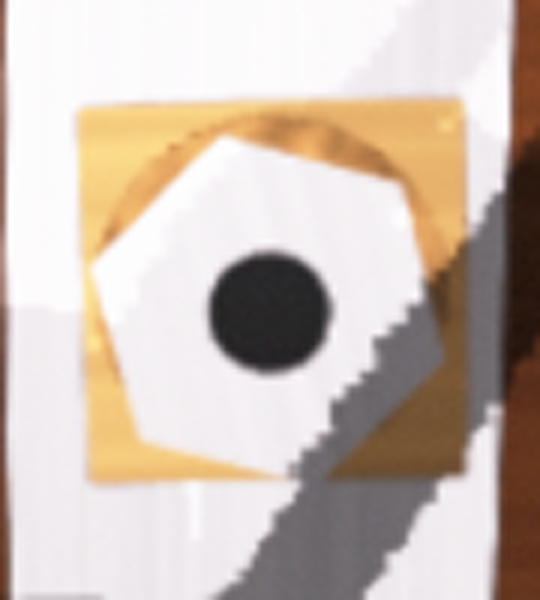

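```bash
cat >> h.py <<'E'
from scipy.optimize import least_squares
def unc(a,x0,y0,k): return (np.array(a,float)+0.5)/k-0.5+np.array([x0,y0])
def poly(s,uv,z,Rc,n,p0=None):
    uv=np.asarray(uv,float); P=onz(s,uv,z)[:,:2]; c=P.mean(0); d=P-c
    ang=np.arctan2(d[:,1],d[:,0]); sg=1 if d[0,0]*d[1,1]-d[0,1]*d[1,0]>0 else -1
    def m(p):
        a=p[2]+sg*np.arange(n)*2*np.pi/n; return np.c_[p[0]+Rc*np.cos(a),p[1]+Rc*np.sin(a),np.full(n,z)]
    r=least_squares(lambda p:(proj(s,m(p))-uv).ravel(),[*c,ang[0]],loss="soft_l1")
    return r.x[:2].round(4), np.degrees(r.x[2])%(360/n), np.abs(r.fun).max().round(2)
E
python3 - <<'E'
from h import *
s=snap("wrist");print(env.get_obs()["tcp_pos"])
print("hex",poly(s,unc([[225,135],[403,182],[445,355],[315,478],[140,440],[90,268]],270,70,6),.144,.02309,6))
print("bore",onz(s,unc([[269,312]],270,70,6),.144))
print("butt",poly(s,unc([[77,107],[463,97],[465,473],[90,482]],270,70,6),.052,.034*2**.5,4))
# pads
crop(s["img"],485,20,75,230,2.6,"w10p")
q=env.get_obs()["tool_rot"]; y=R.from_quat([q[1],q[2],q[3],q[0]]).apply([0,1,0]);print("jaw",np.degrees(np.arctan2(y[1],y[0])))
E
```

```text
[ 0.6048886  -0.28552353  0.23588875]
hex (array([ 0.5369, -0.2852]), np.float64(11.871820844034744), np.float64(0.67))
bore [[ 0.53718915 -0.28522654  0.144     ]]
butt (array([ 0.5387, -0.2862]), np.float64(43.06323666754264), np.float64(0.51))
jaw 86.87974561590326
```

View pics/w10p.png

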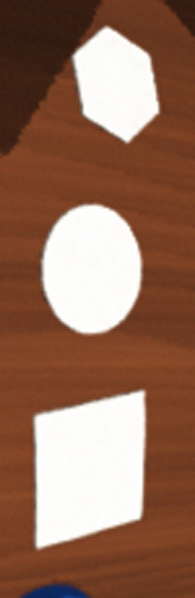

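```bash
python3 - <<'E'
from h import *
s=snap("wrist");print(env.get_obs()["tcp_pos"])
print("hexpad",poly(s,unc([[108,25],[150,55],[159,108],[127,142],[83,115],[73,55]],485,20,2.6),.003,.028/np.cos(np.pi/6),6))
print("sqpad",poly(s,unc([[35,415],[145,391],[142,518],[37,548]],485,20,2.6),.003,.04*2**.5,4))
E
```

```text
[ 0.60481779 -0.28568746  0.23577394]
hexpad (array([0.4427, 0.0185]), np.float64(9.455464032951113), np.float64(1.02))
sqpad (array([0.662, 0.013]), np.float64(54.266138337551084), np.float64(0.47))
```

Emit:
{"api": "servo_tool", "payload": {
  "rows": [
    [[-1, 0, 0], 1, 1],
    [[-2.27, 0, 0], 2, 1],
    [[-2.27, 0, -0.5], 3, 1],
    [[-2.27, 0, -1.5], 3, 1],
    [[-2.27, 0, -2], 3, 1],
    [[-2.27, 0, -2], 3, 1],
    [[-2.27, 0, -2], 3, 1]
  ]
}}

```text
time_s: 14.7
tcp_pos: [0.5367, -0.2854, 0.1737]
tool_rot: [0.0, -0.103, 0.995, -0.0]
wrist_force: [-0.5, 0.5, 1.7]
finger_gap: 0.0879
```

```bash
python3 - <<'E'
from h import *
s=snap("wrist","w11");print(env.get_obs()["tcp_pos"])
E
```

```text
[ 0.53708934 -0.28556128  0.17418823]
```

View pics/w11.png

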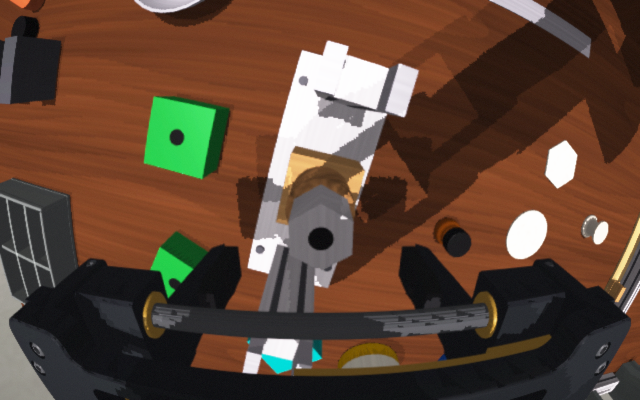

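Emit:
{"api": "servo_tool", "payload": {
  "rows": [
    [[0, 0, -0.8], 0, 1],
    [[0, 0, -1.6], 0, 1],
    [[0, 0, -2.1], 0, 1],
    [[0, 0, -2.1], 0, 1],
    [[0, 0, -2.1], 0, 0],
    [[0, 0, -2.1], 0, -0.3],
    [[0, 0, -2.1], 0, -1],
    [[0, 0, -2.1], 0, -1],
    [[0, 0, -2.1], 0, -1],
    [[0, 0, -2.1], 0, -1],
    [[0, 0, -2.1], 0, -1]
  ]
}}

```text
time_s: 15.85
tcp_pos: [0.5364, -0.285, 0.1098]
tool_rot: [0.0, -0.104, 0.995, -0.0]
wrist_force: [-0.1, 0.0, 1.6]
finger_gap: 0.0396
```

Emit:
{"api": "servo_tool", "payload": {
  "rows": [
    [[0, 0, 0.2], 0, -1],
    [[0, 0, 0.6], 0, -1],
    [[0, 0, 1.2], 0, -1],
    [[0, 0, 2], 0, -1],
    [[0, 0, 3], 0, -1],
    [[0, 0, 3.8], 0, -1],
    [[0, 0.8, 4], 0, -1],
    [[-0.2, 2, 4], 0, -1],
    [[-0.6, 3.3, 4], 0, -1],
    [[-1, 4.6, 4], -0.2, -1],
    [[-1.5, 5.6, 4], -0.5, -1],
    [[-2, 6, 4], -0.5, -1]
  ]
}}

```text
time_s: 17.05
tcp_pos: [0.4757, -0.1024, 0.2306]
tool_rot: [0.0, -0.083, 0.997, 0.0]
wrist_force: [0.1, -1.0, -1.1]
finger_gap: 0.0395
```

Emit:
{"api": "servo_tool", "payload": {
  "rows": [
    [[0, 0, 0], 0, -1],
    [[0, 0, 0], 0, -1]
  ]
}}

```text
time_s: 17.25
tcp_pos: [0.477, -0.1054, 0.2308]
tool_rot: [0.001, -0.082, 0.997, -0.001]
wrist_force: [-0.4, 0.5, -0.9]
finger_gap: 0.0396
```

```bash
python3 - <<'E'
from h import *
s=snap("wrist","w12");print(env.get_obs()["tcp_pos"])
E
```

```text
[ 0.47719304 -0.10580181  0.23059   ]
```

View pics/w12.png

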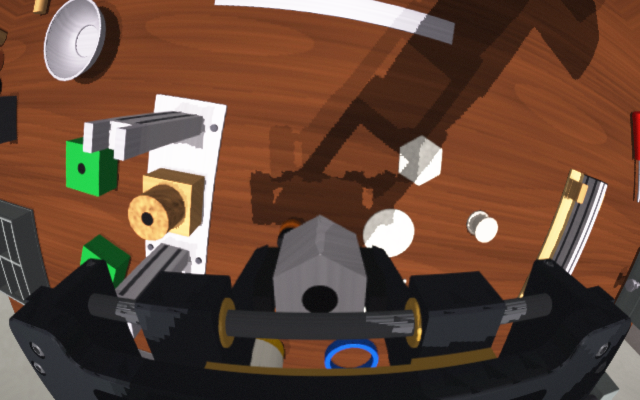

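```bash
python3 - <<'E'
from h import *
s=snap("wrist");crop(s["img"],385,120,70,80,8,"w12p")
q=env.get_obs()["tool_rot"]; y=R.from_quat([q[1],q[2],q[3],q[0]]).apply([0,1,0]);print("jaw",np.degrees(np.arctan2(y[1],y[0])))
E
```

```text
jaw 99.34756303622693
```

View pics/w12p.png

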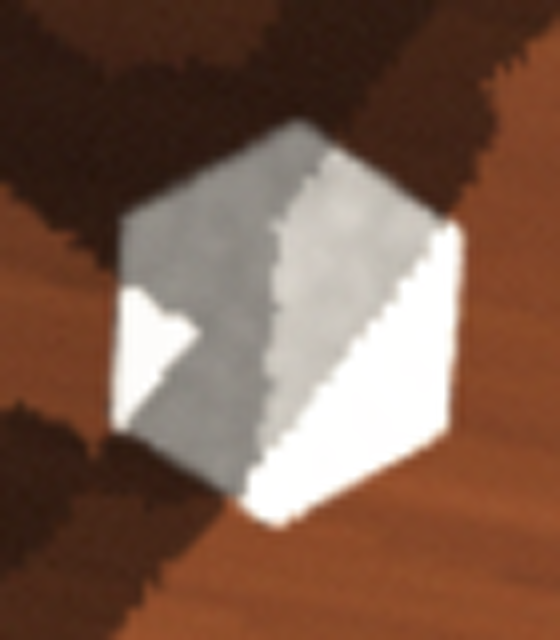

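```bash
python3 - <<'E'
from h import *
s=snap("wrist");print(env.get_obs()["tcp_pos"])
print(poly(s,unc([[298,118],[463,227],[448,433],[275,527],[115,430],[121,217]],385,120,8),.003,.028/np.cos(np.pi/6),6))
# held collar bore top z=tcp+.0342
print("bore",onz(s,[[320,298]],env.get_obs()["tcp_pos"][2]+.0342))
s0=dict(s); 
E
```

```text
[ 0.47705978 -0.10599109  0.23004272]
(array([0.4426, 0.0182]), np.float64(10.265279815141866), np.float64(0.78))
bore [[ 0.47663513 -0.10555286  0.26424272]]
```

Emit:
{"api": "servo_tool", "payload": {
  "rows": [
    [[-0.3, 1.2, 0], 0.1, -1],
    [[-0.7, 2.6, 0], 0.1, -1],
    [[-1.14, 3.8, -0.5], 0.1, -1],
    [[-1.14, 4.14, -1.5], 0.1, -1],
    [[-1.14, 4.14, -3], 0.1, -1],
    [[-1.14, 4.14, -4.5], 0.1, -1],
    [[-1.14, 4.14, -5.5], 0.1, -1],
    [[-1.14, 4.14, -5.5], 0.1, -1],
    [[-1.14, 4.14, -5.5], 0.1, -1],
    [[-1.14, 4.14, -5.5], 0.1, -1]
  ]
}}

```text
time_s: 18.4
tcp_pos: [0.4441, 0.0185, 0.0665]
tool_rot: [0.002, -0.086, 0.996, -0.001]
wrist_force: [0.6, -0.3, -0.3]
finger_gap: 0.039
```

```bash
python3 - <<'E'
from h import *
s=snap("wrist","w13");print(env.get_obs()["tcp_pos"]);crop(s["img"],240,180,160,140,5,"w13c")
t=snap("scene");crop(t["img"],230,150,120,100,5,"s13c")
E
```

```text
[0.44411037 0.01859601 0.06663664]
```

View pics/w13c.png

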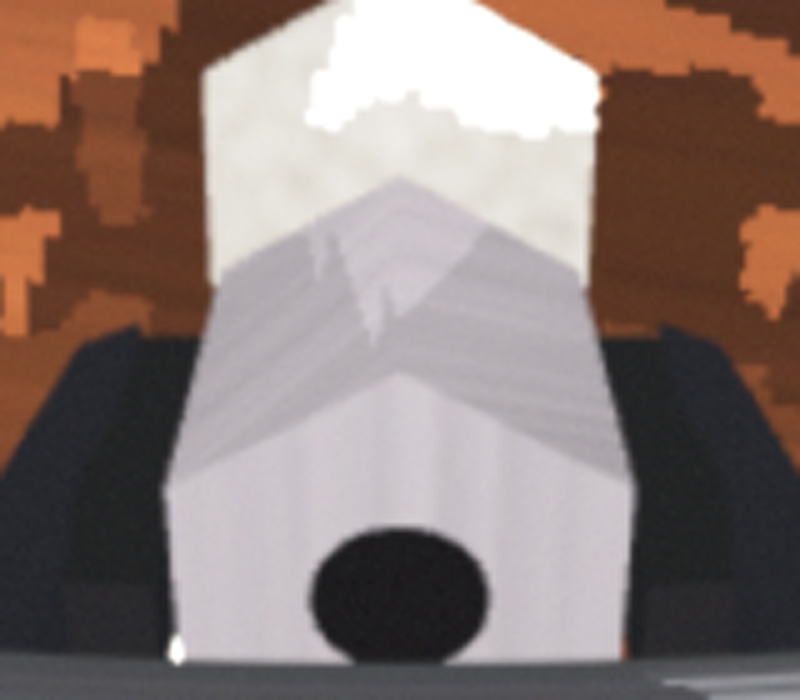

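View pics/s13c.png

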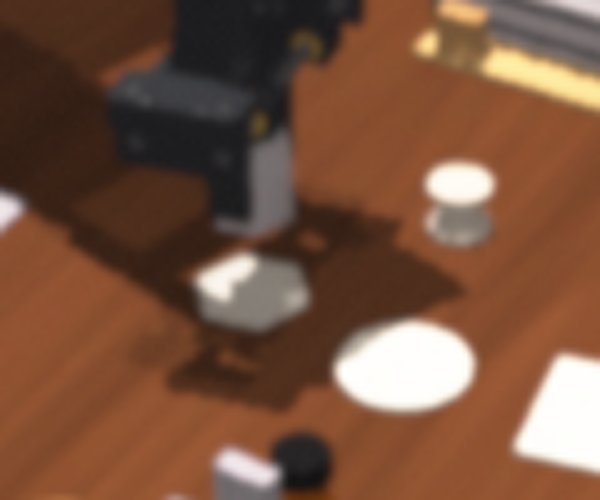

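```bash
python3 - <<'E'
from h import *
s=snap("wrist");t=env.get_obs()["tcp_pos"];print(t)
p=onz(s,unc([[203,72],[600,75]],240,180,5),.003);p2=onz(s,unc([[212,285],[588,285]],240,180,5),.003)
print(p,p2)
c=onz(s,unc([[400,178]],240,180,5),t[2]-.0118);c2=onz(s,unc([[400,373],[163,487],[637,487]],240,180,5),t[2]+.0342);print(c,c2)
q=env.get_obs()["tool_rot"]; y=R.from_quat([q[1],q[2],q[3],q[0]]).apply([0,1,0]);a=np.arctan2(y[1],y[0]);print("jaw",np.degrees(a))
ex=np.array([np.sin(a),-np.cos(a)]) # world +x-ish perpendicular
print("pad corner along ex", p[:,:2]@ex, p2[:,:2]@ex, "collar corner", c[:,:2]@ex+.0231,c2[:1,:2]@ex+.0231, c2[1:,:2]@ex+.01155,"along jaw", p[:,:2]@y[:2],p2[:,:2]@y[:2],c[:,:2]@y[:2])
E
```

```text
[0.44368943 0.018798   0.0663844 ]
[[ 0.43052784 -0.01177731  0.003     ]
 [ 0.42128567  0.04382272  0.003     ]] [[ 0.4632666  -0.00618842  0.003     ]
 [ 0.4536182   0.04910523  0.003     ]]
[[0.42211441 0.01518676 0.0545844 ]] [[ 0.42154458  0.0151304   0.1005844 ]
 [ 0.43614574 -0.00281498  0.1005844 ]
 [ 0.42920151  0.03694334  0.1005844 ]]
jaw 99.88432354914694
pad corner along ex [0.42211554 0.42255483] [0.45532772 0.45531423] collar corner [0.44155563] [0.44098459] [0.44073851 0.44072226] along jaw [-0.08550663 -0.02914546] [-0.08562062 -0.02949154] [-0.05749859]
```

Emit:
{"api": "servo_tool", "payload": {
  "rows": [
    [[-0.07, -0.01, -0.3], 0, -1],
    [[-0.07, -0.01, -0.8], 0, -1],
    [[-0.07, -0.01, -1.3], 0, -1],
    [[-0.07, -0.01, -1.55], 0, -1],
    [[-0.07, -0.01, -1.65], 0, -1],
    [[-0.07, -0.01, -1.68], 0, -1],
    [[-0.07, -0.01, -1.68], 0, -1]
  ]
}}

```text
time_s: 19.25
tcp_pos: [0.4401, 0.0189, 0.0148]
tool_rot: [-0.0, -0.086, 0.996, -0.0]
wrist_force: [0.4, -0.1, -1.0]
finger_gap: 0.0395
```

```bash
python3 - <<'E'
from h import *
s=snap("wrist","w14");o=env.get_obs();print(o["tcp_pos"],o["wrist_force"],o["qvel"].round(4));crop(s["img"],240,160,160,160,4.8,"w14c")
E
```

```text
[0.44041487 0.01885932 0.01478848] [-1.99598574 -0.06848216  1.76889247] [-0.0011  0.0029 -0.0014  0.0022 -0.0053  0.0009]
```

View pics/w14c.png

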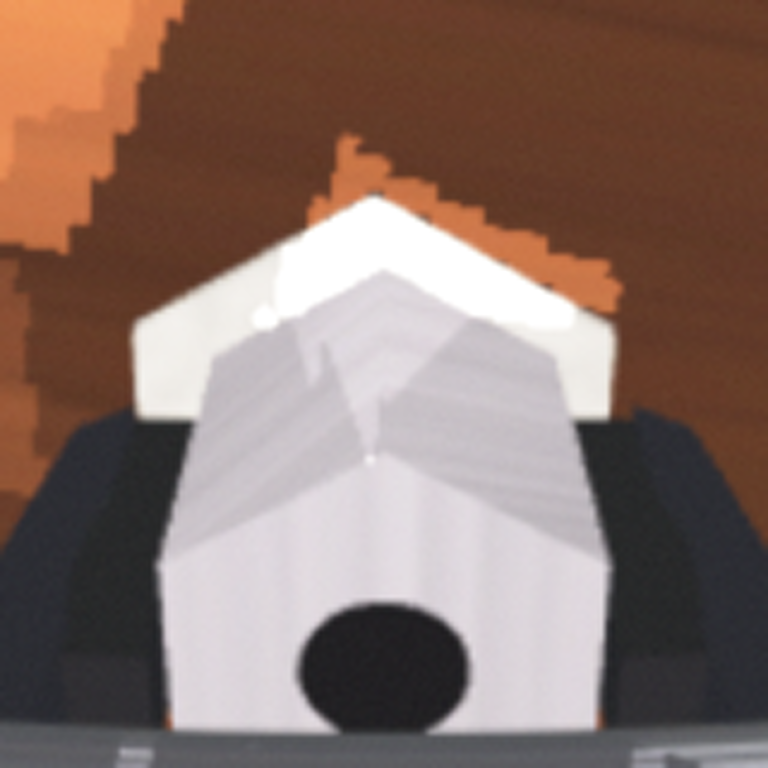

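```bash
python3 - <<'E'
from h import *
s=snap("wrist");o=env.get_obs()
y=R.from_quat(np.roll(o["tool_rot"],-1)).apply([0,1,0]);a=np.arctan2(y[1],y[0]);ex=np.array([np.sin(a),-np.cos(a)])
p=onz(s,unc([[378,195],[133,325],[616,327]],240,160,4.8),.003)[:,:2];c=onz(s,unc([[385,270],[212,358],[555,358]],240,160,4.8),.003)[:,:2]
P=np.array([p@ex,p@y[:2]]);C=np.array([c@ex,c@y[:2]])
print(P+np.array([[.0323,.0162,.0162],[0,.028,-.028]]));print(C+np.array([[.0231,.01155,.01155],[0,.02,-.02]]),o["wrist_force"],o["tcp_pos"])
E
```

```text
[[ 0.43863696  0.43838357  0.4386239 ]
 [-0.05749849 -0.05797551 -0.05791406]]
[[ 0.43837424  0.43784525  0.4378507 ]
 [-0.05671713 -0.05687972 -0.05689849]] [-1.56394412 -0.26478396  2.55117622] [0.44041951 0.01889754 0.01477068]
```

Emit:
{"api": "servo_tool", "payload": {
  "rows": [
    [[0, -0.03, 0.03], 0, -1],
    [[0, -0.03, 0], 0, -1],
    [[0, -0.03, 0], 0, -0.1],
    [[0, -0.03, 0], 0, 0.2],
    [[0, -0.03, 0], 0, 0.5],
    [[0, -0.03, 0], 0, 0.5],
    [[0, -0.03, 0.6], 0, 0.6],
    [[0, -0.03, 1.8], 0, 1],
    [[0, -0.03, 3.4], 0, 1],
    [[0, -0.03, 5], 0, 1],
    [[0, -0.03, 6.6], 0, 1],
    [[0, -0.03, 8.2], 0, 1]
  ]
}}

```text
time_s: 20.55
tcp_pos: [0.4396, 0.0181, 0.2622]
tool_rot: [0.0, -0.086, 0.996, -0.0]
wrist_force: [1.4, -0.9, 0.4]
finger_gap: 0.0881
```

```bash
python3 - <<'E'
from h import *
s=snap("wrist","w15");o=env.get_obs();print(o["tcp_pos"])
E
```

```text
[0.443542   0.01739168 0.27064934]
```

View pics/w15.png

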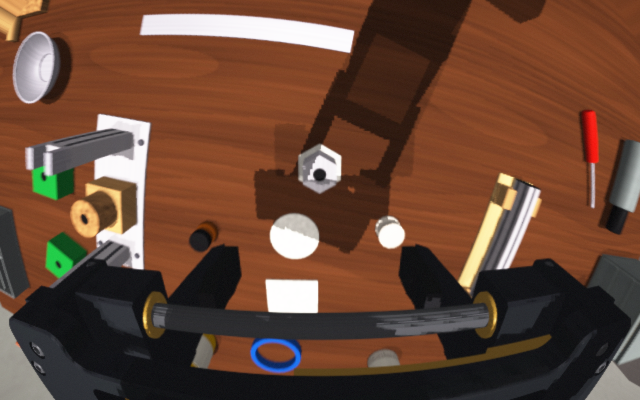

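Emit:
{"api": "servo_tool", "payload": {
  "rows": [
    [[0.5, -1, 0], -1, 1],
    [[5.5, -10.1, 0], -2.8, 1],
    [[5.5, -10.1, 0], -2.8, 1],
    [[5.5, -10.1, 0], -2.8, 1],
    [[5.5, -10.1, 0], -2.8, 1],
    [[5.5, -10.1, 0], -2.8, 1],
    [[5.5, -10.1, 0], -2.8, 1],
    [[5.5, -10.1, 0], -2.8, 1],
    [[5.5, -10.1, -0.6], -2.8, 1],
    [[5.5, -10.1, -1.2], -2.8, 1],
    [[5.5, -10.1, -1.2], -2.8, 1],
    [[5.5, -10.1, -1.2], -2.8, 1]
  ]
}}

```text
time_s: 21.8
tcp_pos: [0.6048, -0.2843, 0.224]
tool_rot: [-0.001, 0.036, 0.999, 0.0]
wrist_force: [0.3, 0.4, 0.2]
finger_gap: 0.0883
```

```bash
python3 - <<'E'
from h import *
s=snap("wrist","w16");o=env.get_obs();print(o["tcp_pos"]);crop(s["img"],260,60,110,120,6,"w16c")
E
```

```text
[ 0.60529364 -0.2846373   0.22502645]
```

View pics/w16c.png

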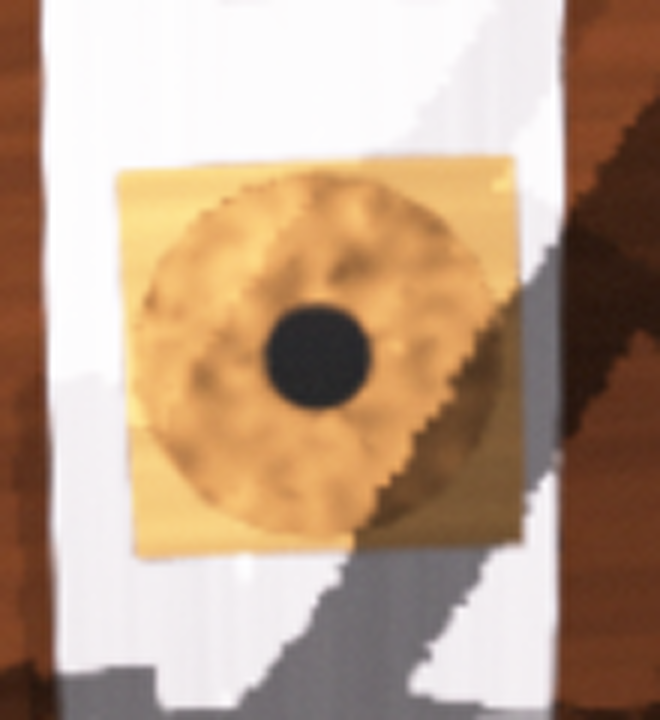

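```bash
python3 - <<'E'
from h import *
s=snap("wrist");o=env.get_obs();print(o["tcp_pos"])
print("bore",onz(s,unc([[318,356]],260,60,6),.098)); e=onz(s,unc([[135,355],[503,355],[320,172],[318,540]],260,60,6),.098);print("edges",e,e.mean(0))
print("butt",poly(s,unc([[118,172],[515,157],[523,543],[136,557]],260,60,6),.052,.034*2**.5,4))
E
```

```text
[ 0.60555259 -0.28486217  0.22560475]
bore [[ 0.53702438 -0.28541304  0.098     ]]
edges [[ 0.53462851 -0.31202713  0.098     ]
 [ 0.53866137 -0.25856239  0.098     ]
 [ 0.51008349 -0.28313601  0.098     ]
 [ 0.5642582  -0.28746397  0.098     ]] [ 0.53690789 -0.28529738  0.098     ]
butt (array([ 0.5394, -0.2859]), np.float64(42.760213847158326), np.float64(0.64))
```

Emit:
{"api": "servo_tool", "payload": {
  "rows": [
    [[-1.2, 0, 0], 0, 1],
    [[-2.28, 0, 0], 0, 1],
    [[-2.28, 0, 0], 0, 1],
    [[-2.28, 0, -1.2], 0, 1],
    [[-2.28, 0, -2.6], 0, 1],
    [[-2.28, 0, -4], 0, 1],
    [[-2.28, 0, -5], 0, 1],
    [[-2.28, 0, -5.3], 0, 1],
    [[-2.28, 0, -5.3], 0, 1],
    [[-2.28, 0, -5.3], 0, 1]
  ]
}}

```text
time_s: 22.9
tcp_pos: [0.5383, -0.2859, 0.0674]
tool_rot: [0.001, 0.036, 0.999, -0.001]
wrist_force: [-0.1, 0.3, 1.3]
finger_gap: 0.0883
```

```bash
python3 - <<'E'
from h import *
s=snap("wrist","w17");o=env.get_obs();print(o["tcp_pos"]);t=snap("scene");crop(t["img"],170,180,150,150,4,"s17c")
E
```

```text
[ 0.53835621 -0.28613082  0.06776654]
```

View pics/w17.png

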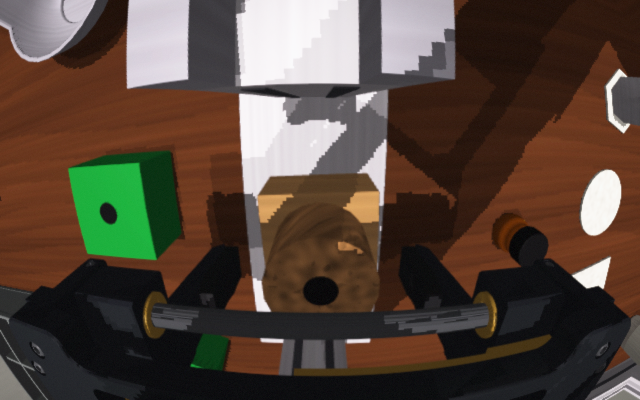

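View pics/s17c.png

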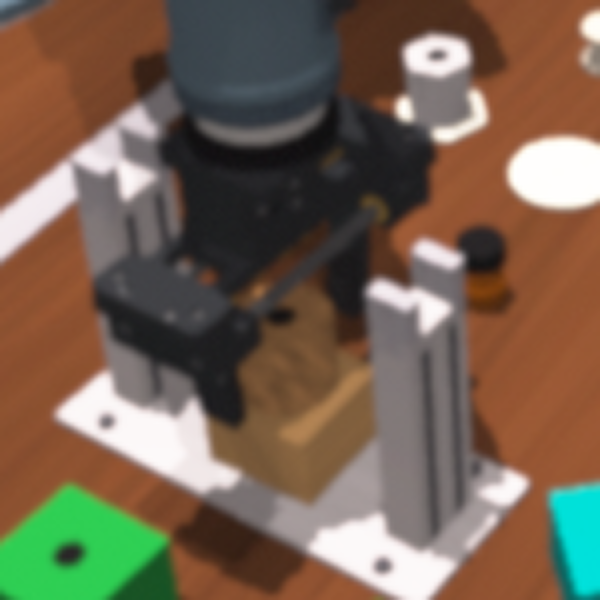

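Emit:
{"api": "servo_tool", "payload": {
  "rows": [
    [[0, 0, -0.18], 0, 1],
    [[0, 0, -0.18], 0, 1],
    [[0, 0, -0.18], 0, 0.4],
    [[0, 0, -0.18], 0, 0.2],
    [[0, 0, -0.18], 0, 0],
    [[0, 0, -0.18], 0, -0.3],
    [[0, 0, -0.18], 0, -1],
    [[0, 0, -0.18], 0, -1],
    [[0, 0, -0.18], 0, -1],
    [[0, 0, -0.18], 0, -1]
  ]
}}

```text
time_s: 24.0
tcp_pos: [0.5367, -0.285, 0.0599]
tool_rot: [-0.0, 0.036, 0.999, -0.0]
wrist_force: [0.6, -0.1, -0.3]
finger_gap: 0.0532
```

Emit:
{"api": "servo_tool", "payload": {
  "rows": [
    [[0, 0, 0.2], 0, -1],
    [[0, 0, 0.6], 0, -1],
    [[0, 0, 1.3], 0, -1],
    [[0, 0, 2.3], 0, -1],
    [[0, 0, 3.5], 0, -1],
    [[0, 0, 4.6], 0, -1],
    [[0, 0.6, 5], 0, -1],
    [[0, 1.6, 5], 0, -1],
    [[0, 3, 5], 0, -1],
    [[0, 4.3, 5], 0, -1],
    [[0.1, 5.4, 5], 0, -1],
    [[0.1, 6, 5], 0, -1]
  ]
}}

```text
time_s: 25.2
tcp_pos: [0.5388, -0.101, 0.2093]
tool_rot: [-0.001, 0.035, 0.999, 0.001]
wrist_force: [0.4, 0.4, 0.2]
finger_gap: 0.0537
```

Emit:
{"api": "servo_tool", "payload": {
  "rows": [
    [[0, 0.5, 0], 0, -1],
    [[0, 0.5, 0], 0, -1],
    [[0, 0.5, 0], 0, -1]
  ]
}}

```text
time_s: 25.5
tcp_pos: [0.5395, -0.0899, 0.2097]
tool_rot: [-0.0, 0.036, 0.999, -0.0]
wrist_force: [-0.5, -0.4, -0.9]
finger_gap: 0.0532
```

```bash
python3 - <<'E'
from h import *
s=snap("wrist","w18");o=env.get_obs();print(o["tcp_pos"])
E
```

```text
[ 0.53960324 -0.09046938  0.20975292]
```

View pics/w18.png

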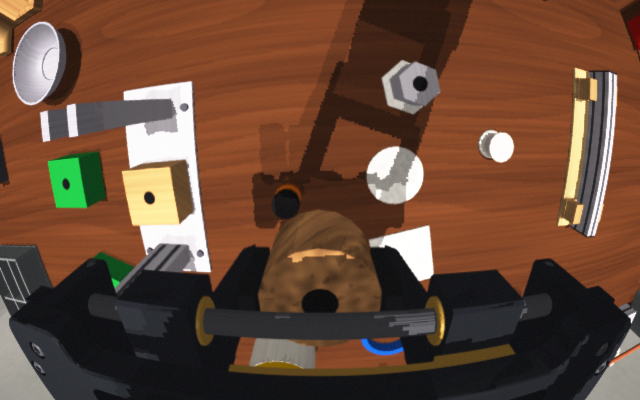

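```bash
python3 - <<'E'
from h import *
s=snap("wrist");o=env.get_obs();print(o["tcp_pos"])
hsv=cv2.cvtColor(s["img"],cv2.COLOR_BGR2HSV)
m=((hsv[:,:,1]<60)&(hsv[:,:,2]>110)).astype(np.uint8); m[:130]=0;m[215:]=0;m[:,:355]=0;m[:,435:]=0
n,l,st,c=cv2.connectedComponentsWithStats(m); i=1+np.argmax(st[1:,4]); print(st[i])
ct,_=cv2.findContours((l==i).astype(np.uint8),0,1); ct=cv2.convexHull(max(ct,key=len))[:,0].astype(float)
w=onz(s,ct,.003)[:,:2]; r=least_squares(lambda p:np.hypot(*(w-p[:2]).T)-p[2],[.545,0,.035],loss="soft_l1",f_scale=.001);print(r.x)
print(o["finger_gap"],"bore",onz(s,[[320,301]],o["tcp_pos"][2]+.0381))
E
```

```text
[ 0.5396442  -0.09081291  0.2097605 ]
[ 367  146   57   58 2582]
[5.47027892e-01 1.51903557e-04 3.53131629e-02]
0.05323676068321966 bore [[ 0.53771058 -0.08974686  0.2478605 ]]
```

Emit:
{"api": "servo_tool", "payload": {
  "rows": [
    [[0.1, 0.8, 0], 0, -1],
    [[0.24, 1.9, 0], 0, -1],
    [[0.24, 2.8, -0.5], 0, -1],
    [[0.24, 3.03, -1.6], 0, -1],
    [[0.24, 3.03, -3], 0, -1],
    [[0.24, 3.03, -4.2], 0, -1],
    [[0.24, 3.03, -5], 0, -1],
    [[0.24, 3.03, -5], 0, -1],
    [[0.24, 3.03, -5], 0, -1],
    [[0.24, 3.03, -5], 0, -1]
  ]
}}

```text
time_s: 26.6
tcp_pos: [0.5484, 0.0001, 0.0617]
tool_rot: [0.001, 0.036, 0.999, -0.0]
wrist_force: [0.4, -0.3, 0.1]
finger_gap: 0.0531
```

```bash
python3 - <<'E'
from h import *
s=snap("wrist","w19");o=env.get_obs();print(o["tcp_pos"]);crop(s["img"],230,150,180,170,4.4,"w19c")
E
```

```text
[5.48460510e-01 2.21112084e-04 6.18152088e-02]
```

View pics/w19c.png

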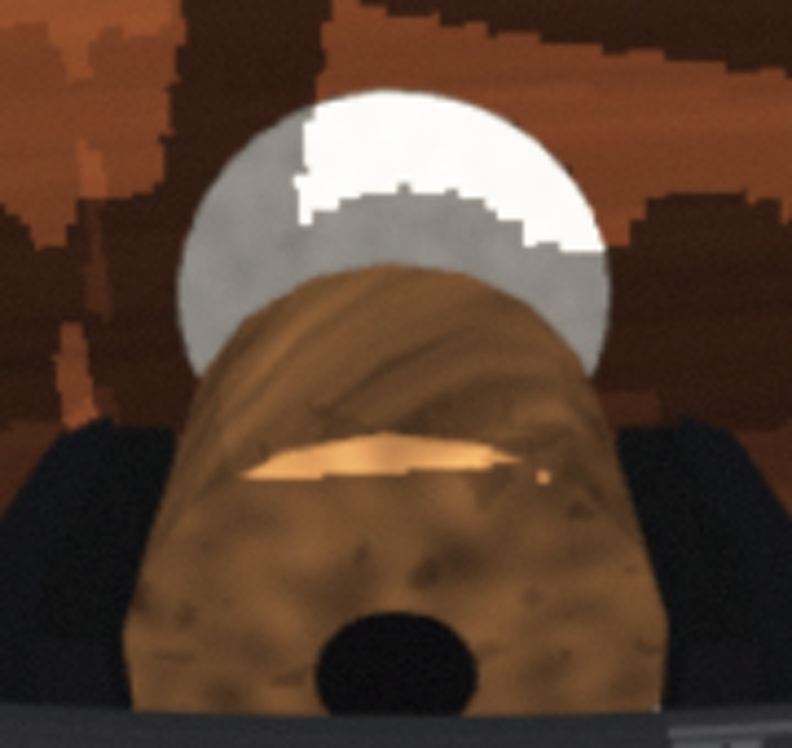

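```bash
python3 - <<'E'
from h import *
s=snap("wrist");o=env.get_obs();t=o["tcp_pos"]
y=R.from_quat(np.roll(o["tool_rot"],-1)).apply([0,1,0]);a=np.arctan2(y[1],y[0]);ex=np.array([np.sin(a),-np.cos(a)])
f=lambda c,z:onz(s,unc([c],230,150,4.4),z)[0,:2]
p=f([392,90],.003); c=f([392,263],t[2]-.0079); c2=f([390,432],t[2]+.0381)
print("pad ex",p@ex+.035,"cork",c@ex+.027,c2@ex+.027,"tcp",t[:2]@ex, "jaw", f([178,290],.003)@y[:2]+.035,f([610,290],.003)@y[:2]-.035,t[:2]@y[:2])
E
```

```text
pad ex 0.545142427855743 cork 0.5469959323518823 0.5462751921335809 tcp 0.5468940726295127 jaw 0.039862539585571594 0.03979853211265924 0.03983062256377591
```

Emit:
{"api": "servo_tool", "payload": {
  "rows": [
    [[-0.04, 0, -0.3], 0, -1],
    [[-0.04, 0, -0.8], 0, -1],
    [[-0.04, 0, -1.3], 0, -1],
    [[-0.04, 0, -1.5], 0, -1],
    [[-0.04, 0, -1.6], 0, -1],
    [[-0.04, 0, -1.64], 0, -1],
    [[-0.04, 0, -1.64], 0, -1]
  ]
}}

```text
time_s: 27.4
tcp_pos: [0.5449, 0.0011, 0.0108]
tool_rot: [-0.001, 0.036, 0.999, 0.0]
wrist_force: [-3.1, 0.6, 6.0]
finger_gap: 0.0533
```

```bash
python3 - <<'E'
from h import *
s=snap("wrist","w20");o=env.get_obs();print(o["tcp_pos"],o["wrist_force"]);crop(s["img"],230,150,180,170,4.4,"w20c")
E
```

```text
[0.54522081 0.0010873  0.01085823] [-4.22196763  0.90278836  5.49288224]
```

View pics/w20c.png

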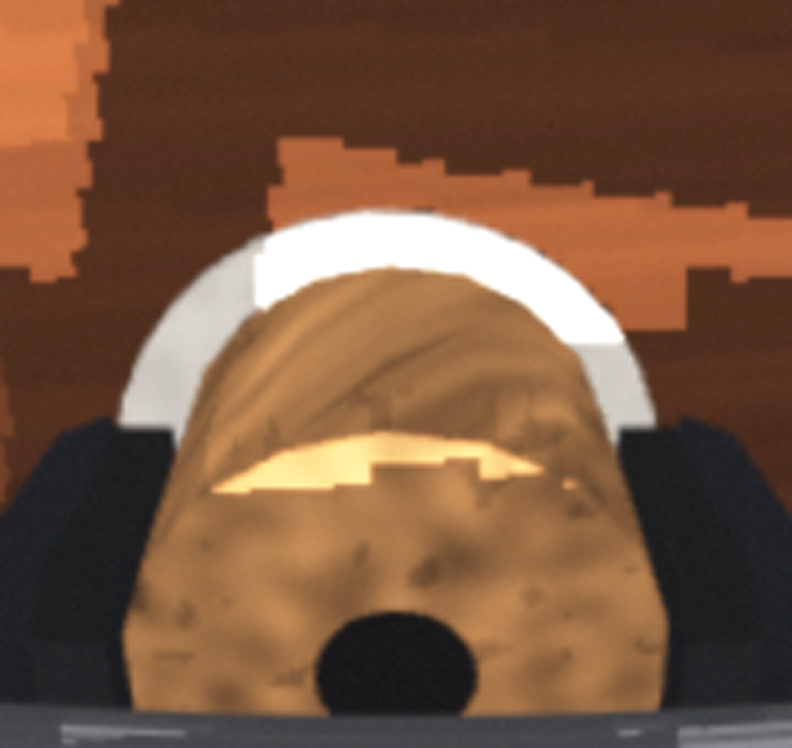

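```bash
python3 - <<'E'
from h import *
s=snap("wrist");o=env.get_obs();t=o["tcp_pos"]
y=R.from_quat(np.roll(o["tool_rot"],-1)).apply([0,1,0]);a=np.arctan2(y[1],y[0]);ex=np.array([np.sin(a),-np.cos(a)])
f=lambda c,z:onz(s,unc([c],230,150,4.4),z)[0,:2]
p=f([388,209],.003); c=f([395,266],.003); print(p@ex+.035,c@ex+.027)
l,r=f([120,428],.003),f([656,428],.003);print((l+r)/2@y[:2], f([395,428],.003)@y[:2],np.linalg.norm(l-r),o["wrist_force"])
E
```

```text
0.5449276565373765 0.5440783212146645
0.0394333456999123 0.04034851816265242 0.0682777378504127 [-3.83185538  0.23684183  5.68906043]
```

Emit:
{"api": "servo_tool", "payload": {
  "rows": [
    [[0.03, -0.03, 0.08], 0, -1],
    [[0.03, -0.03, 0.08], 0, -1],
    [[0.03, -0.03, 0.04], 0, -1],
    [[0.03, -0.03, 0.02], 0, -1],
    [[0.03, -0.03, 0.02], 0, 0.3],
    [[0.03, -0.03, 0.02], 0, 0.5],
    [[0.03, -0.03, 0.02], 0, 0.8],
    [[0.03, -0.03, 0.5], 0, 0.8],
    [[0.03, -0.03, 1.8], 0, 1],
    [[0.03, -0.03, 3.4], 0, 1],
    [[0.03, -0.03, 5], 0, 1],
    [[0.03, -0.03, 6.6], 0, 1]
  ]
}}

```text
time_s: 28.7
tcp_pos: [0.5463, 0.0001, 0.2118]
tool_rot: [0.001, 0.036, 0.999, -0.0]
wrist_force: [0.3, 0.4, -0.2]
finger_gap: 0.0885
```

Emit:
{"api": "servo_tool", "payload": {
  "rows": [
    [[0, 0, 1], 0, 1],
    [[0, 0, 1], 0, 1],
    [[0, 0, 1], 0, 1]
  ]
}}

```text
time_s: 29.0
tcp_pos: [0.5468, 0.0, 0.24]
tool_rot: [0.001, 0.036, 0.999, -0.0]
wrist_force: [0.7, 0.3, -0.8]
finger_gap: 0.088
```

```bash
python3 - <<'E'
from h import *
s=snap("wrist","w21");o=env.get_obs();print(o["tcp_pos"])
E
```

```text
[5.45962652e-01 1.68784452e-04 2.38326502e-01]
```

View pics/w21.png

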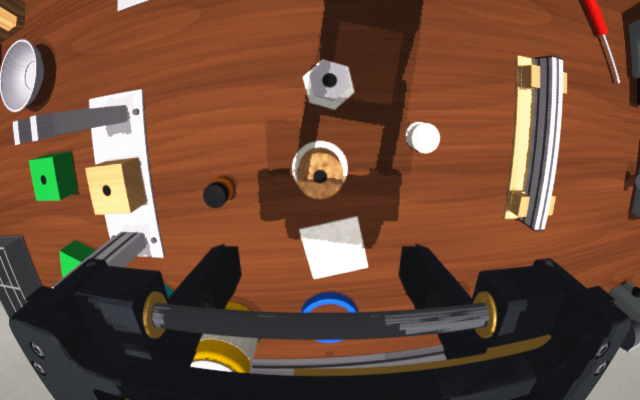

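```bash
python3 - <<'E'
from h import *
s=snap("wrist");crop(s["img"],290,205,90,85,7,"w21c");crop(s["img"],280,40,90,170,4,"w21d");print(env.get_obs()["tcp_pos"])
E
```

```text
[5.45564919e-01 2.32939424e-04 2.37394466e-01]
```

View pics/w21c.png

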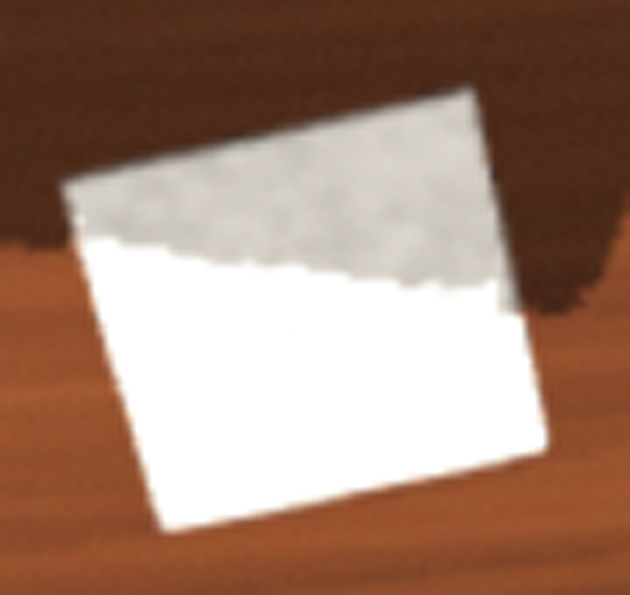

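View pics/w21d.png

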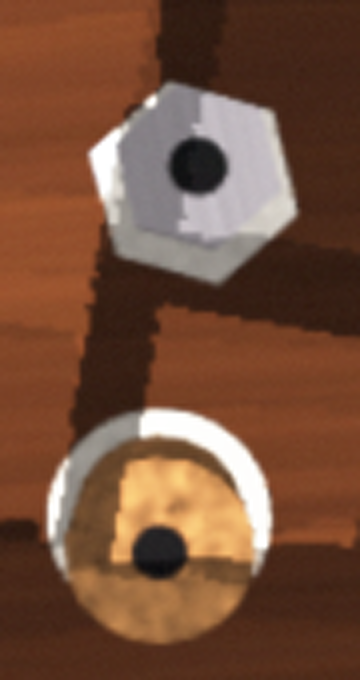

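```bash
python3 - <<'E'
from h import *
s=snap("wrist");print(env.get_obs()["tcp_pos"])
print(poly(s,unc([[62,183],[474,87],[548,450],[163,532]],290,205,7),.003,.04*2**.5,4))
print("collar bore",onz(s,unc([[199,165]],280,40,4),.049),"cork bore",onz(s,unc([[159,552]],280,40,4),.049))
hp=poly(s,unc([[90,153],[112,255],[220,285],[298,212]],280,40,4),.003,.03233,6) if 0 else None
# round pad fit from visible arc
a=onz(s,unc([[150,407],[230,438],[272,515],[48,520],[90,433]],280,40,4),.003)[:,:2]
print("round",least_squares(lambda p:np.hypot(*(a-p).T)-.035,[.545,0]).x)
# butt at distance
crop(s["img"],70,80,100,180,4,"w21b")
E
```

```text
[5.45448691e-01 2.05051643e-04 2.36983959e-01]
(array([0.6598, 0.0129]), np.float64(54.457149272616604), np.float64(0.71))
collar bore [[0.43999366 0.01879646 0.049     ]] cork bore [[0.54503973 0.00065192 0.049     ]]
round [0.54580741 0.00062999]
```

Emit:
{"api": "servo_tool", "payload": {
  "rows": [
    [[0.2, -1, 0], 0.4, 1],
    [[2, -9.5, 0], 0.4, 1],
    [[2, -9.5, 0], 0.4, 1],
    [[2, -9.5, 0], 0.4, 1],
    [[2, -9.5, 0], 0.4, 1],
    [[2, -9.5, 0], 0.4, 1],
    [[2, -9.5, 0], 0.4, 1],
    [[2, -9.5, 0], 0.4, 1],
    [[2, -9.5, 0], 0.4, 1],
    [[2, -9.5, -0.3], 0.4, 1],
    [[2, -9.5, -0.3], 0.4, 1]
  ]
}}

```text
time_s: 30.25
tcp_pos: [0.606, -0.2827, 0.228]
tool_rot: [-0.001, 0.017, 1.0, 0.001]
wrist_force: [-0.1, 0.4, -0.6]
finger_gap: 0.0882
```

```bash
python3 - <<'E'
from h import *
s=snap("wrist","w22");o=env.get_obs();print(o["tcp_pos"]);crop(s["img"],260,60,110,120,6,"w22c")
E
```

```text
[ 0.60625423 -0.28303308  0.22872755]
```

View pics/w22c.png

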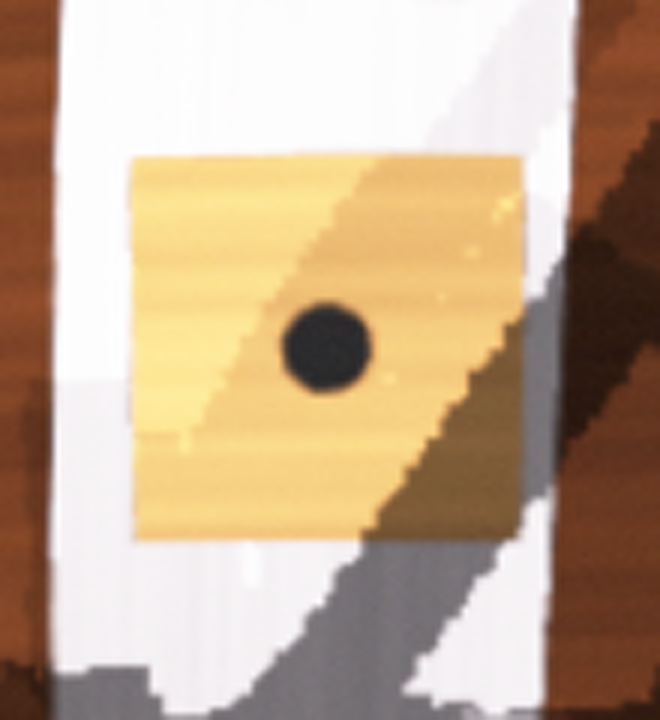

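```bash
python3 - <<'E'
from h import *
s=snap("wrist");o=env.get_obs();print(o["tcp_pos"])
print("butt",poly(s,unc([[130,157],[524,154],[523,541],[134,541]],260,60,6),.052,.034*2**.5,4),onz(s,unc([[327,348]],260,60,6),.052))
y=R.from_quat(np.roll(o["tool_rot"],-1)).apply([0,1,0]);print(np.degrees(np.arctan2(y[1],y[0])))
E
```

```text
[ 0.60647271 -0.2834633   0.22928589]
butt (array([ 0.5388, -0.2856]), np.float64(43.058365924262716), np.float64(0.42)) [[ 0.53887643 -0.28562478  0.052     ]]
87.98235272204933
```

Emit:
{"api": "servo_tool", "payload": {
  "rows": [
    [[-1.2, -0.07, 0], 0, 1],
    [[-2.25, -0.07, 0], 0, 1],
    [[-2.25, -0.07, 0], 0, 1],
    [[-2.25, -0.07, -1.2], 0, 1],
    [[-2.25, -0.07, -2.6], 0, 1],
    [[-2.25, -0.07, -4], 0, 1],
    [[-2.25, -0.07, -4.8], 0, 1],
    [[-2.25, -0.07, -4.8], 0, 1],
    [[-2.25, -0.07, -4.8], 0, 1],
    [[-2.25, -0.07, -4.8], 0, 1]
  ]
}}

```text
time_s: 31.35
tcp_pos: [0.5407, -0.288, 0.088]
tool_rot: [0.002, 0.018, 1.0, -0.001]
wrist_force: [-0.2, -0.6, -0.6]
finger_gap: 0.0882
```

```bash
python3 - <<'E'
from h import *
s=snap("wrist","w23");o=env.get_obs();print(o["tcp_pos"])
E
```

```text
[ 0.54066715 -0.28804474  0.08816087]
```

View pics/w23.png

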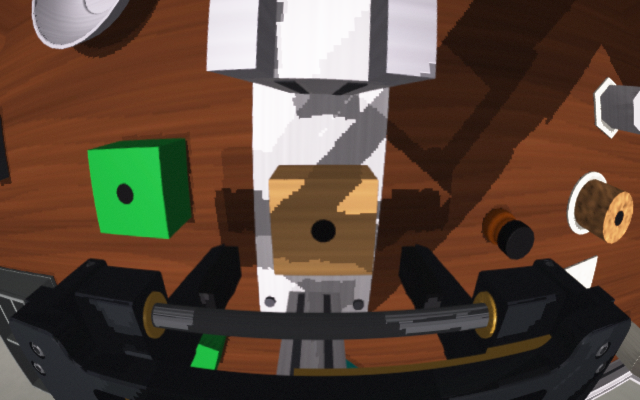

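Emit:
{"api": "servo_tool", "payload": {
  "rows": [
    [[0, 0.06, -0.6], 0, 1],
    [[0, 0.06, -1.3], 0, 1],
    [[0, 0.06, -1.9], 0, 1],
    [[0, 0.06, -2.2], 0, 1],
    [[0, 0.06, -2.28], 0, 1],
    [[0, 0.06, -2.28], 0, 1],
    [[0, 0.06, -2.28], 0, 1]
  ]
}}

```text
time_s: 32.1
tcp_pos: [0.5399, -0.2859, 0.0186]
tool_rot: [0.001, 0.018, 1.0, -0.001]
wrist_force: [0.1, 0.0, -0.4]
finger_gap: 0.0881
```

Emit:
{"api": "servo_tool", "payload": {
  "rows": [
    [[0, 0, 0], 0, 0.7],
    [[0, 0, 0], 0, 0.5],
    [[0, 0, 0], 0, 0],
    [[0, 0, 0], 0, -1],
    [[0, 0, 0], 0, -1],
    [[0, 0, 0], 0, -1],
    [[0, 0, 0], 0, -1]
  ]
}}

```text
time_s: 32.8
tcp_pos: [0.5393, -0.2855, 0.0177]
tool_rot: [0.0, 0.018, 1.0, -0.0]
wrist_force: [-0.6, 1.5, 5.2]
finger_gap: 0.0677
```

Emit:
{"api": "servo_tool", "payload": {
  "rows": [
    [[0, 0, 0.2], 0, -1],
    [[0, 0, 0.6], 0, -1],
    [[0, 0, 1.3], 0, -1],
    [[0, 0, 2.4], 0, -1],
    [[0, 0, 3.7], 0, -1],
    [[0, 0, 5], 0, -1],
    [[0, 0.3, 6.2], 0, -1],
    [[0, 1.2, 6.6], 0, -1],
    [[0, 2.6, 6.6], 0, -1],
    [[0.5, 4, 6.6], 0.5, -1],
    [[1.5, 5.2, 6.6], 1.5, -1],
    [[2.5, 6, 6.6], 2.3, -1]
  ]
}}

```text
time_s: 34.0
tcp_pos: [0.6144, -0.1026, 0.2164]
tool_rot: [0.0, -0.084, 0.996, 0.0]
wrist_force: [-0.0, -0.5, -0.4]
finger_gap: 0.0676
```

Emit:
{"api": "servo_tool", "payload": {
  "rows": [
    [[0, 0.5, 0], 0, -1],
    [[0, 0.5, 0], 0, -1],
    [[0, 0.5, 0], 0, -1]
  ]
}}

```text
time_s: 34.3
tcp_pos: [0.6133, -0.0906, 0.2153]
tool_rot: [-0.0, -0.082, 0.997, -0.0]
wrist_force: [-0.3, -0.5, -1.4]
finger_gap: 0.0672
```

```bash
python3 - <<'E'
from h import *
s=snap("wrist","w24");o=env.get_obs();print(o["tcp_pos"])
E
```

```text
[ 0.6132561  -0.09124062  0.21536555]
```

View pics/w24.png

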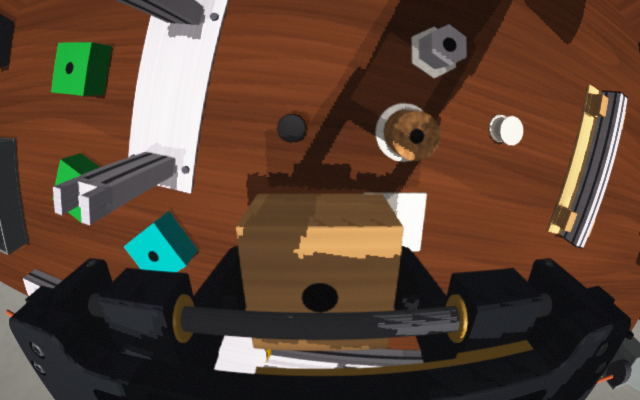

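Emit:
{"api": "servo_tool", "payload": {
  "rows": [
    [[0.4, 0.8, 0], 0, -1],
    [[0.9, 2, 0], 0, -1],
    [[1.4, 3.1, -0.4], 0, -1],
    [[1.55, 3.46, -1.5], 0, -1],
    [[1.55, 3.46, -2.8], 0, -1],
    [[1.55, 3.46, -4], 0, -1],
    [[1.55, 3.46, -4.8], 0, -1],
    [[1.55, 3.46, -4.8], 0, -1],
    [[1.55, 3.46, -4.8], 0, -1],
    [[1.55, 3.46, -4.8], 0, -1]
  ]
}}

```text
time_s: 35.35
tcp_pos: [0.6621, 0.0124, 0.0737]
tool_rot: [0.002, -0.081, 0.997, -0.0]
wrist_force: [0.3, 0.5, -1.7]
finger_gap: 0.0678
```

```bash
python3 - <<'E'
from h import *
s=snap("wrist","w25");o=env.get_obs();print(o["tcp_pos"]);crop(s["img"],220,140,200,180,4,"w25c")
t=snap("scene");crop(t["img"],300,190,140,130,4.5,"s25c")
E
```

```text
[0.66219869 0.01263678 0.07387277]
```

View pics/w25c.png

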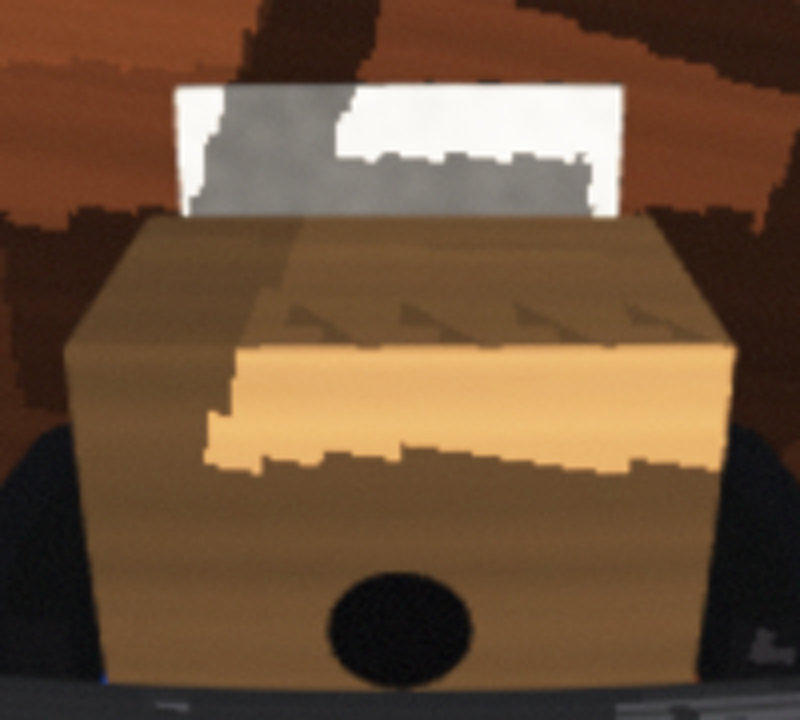

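View pics/s25c.png

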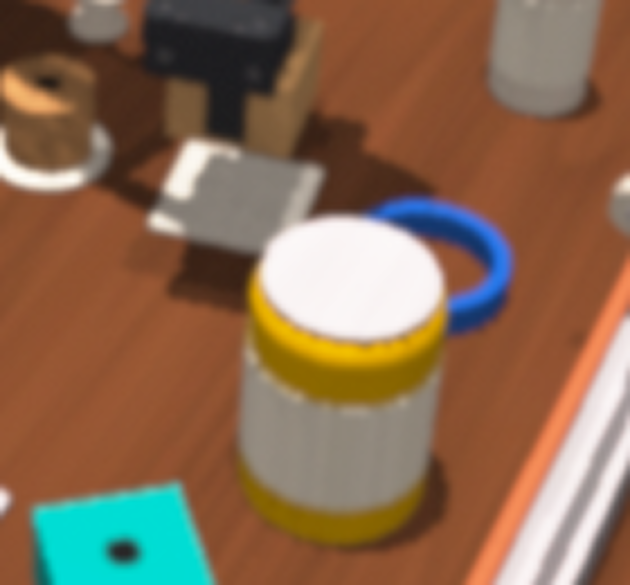

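```bash
python3 - <<'E'
from h import *
s=snap("wrist");o=env.get_obs();t=o["tcp_pos"];print(t)
y=R.from_quat(np.roll(o["tool_rot"],-1)).apply([0,1,0]);a=np.arctan2(y[1],y[0]);ex=np.array([np.sin(a),-np.cos(a)]);print(np.degrees(a),ex)
f=lambda c,z:onz(s,unc(c,220,140,4),z)[:,:2]
p=f([[175,87],[624,87]],.003); c=f([[150,215],[650,215]],t[2]-.0117); c2=f([[65,347],[736,347]],t[2]+.0343)
for P,h in((p,.04),(c,.034),(c2,.034)): print(P@ex+h,P@y[:2],np.linalg.norm(P[0]-P[1]))
print(t[:2]@ex)
E
```

```text
[0.66181613 0.01307335 0.07338474]
99.37256424663784 [0.98665026 0.16285353]
[0.65452685 0.65453877] [-0.13512564 -0.05469214] 0.0804335464206673
[0.65473287 0.65473554] [-0.1284542  -0.06111459] 0.0673396484459558
[0.65457472 0.65457359] [-0.12833403 -0.06107868] 0.06725539391599479
0.6551100964517226
```

Emit:
{"api": "servo_tool", "payload": {
  "rows": [
    [[0.03, -0.02, -0.4], 0, -1],
    [[0.03, -0.02, -0.9], 0, -1],
    [[0.03, -0.02, -1.4], 0, -1],
    [[0.03, -0.02, -1.7], 0, -1],
    [[0.03, -0.02, -1.82], 0, -1],
    [[0.03, -0.02, -1.86], 0, -1],
    [[0.03, -0.02, -1.86], 0, -1]
  ]
}}

```text
time_s: 36.2
tcp_pos: [0.6615, 0.013, 0.0151]
tool_rot: [-0.0, -0.082, 0.997, 0.0]
wrist_force: [0.3, -0.4, -1.1]
finger_gap: 0.0679
```

```bash
python3 - <<'E'
from h import *
s=snap("wrist","w26");o=env.get_obs();print(o["tcp_pos"],o["wrist_force"],o["tool_rot"]);crop(s["img"],220,140,200,180,4,"w26c")
E
```

```text
[0.66163138 0.01293712 0.01530971] [ 0.24208411 -0.17686435 -0.68643171] [ 1.18111361e-04 -8.19017877e-02  9.96640398e-01 -2.65489117e-05]
```

View pics/w26c.png

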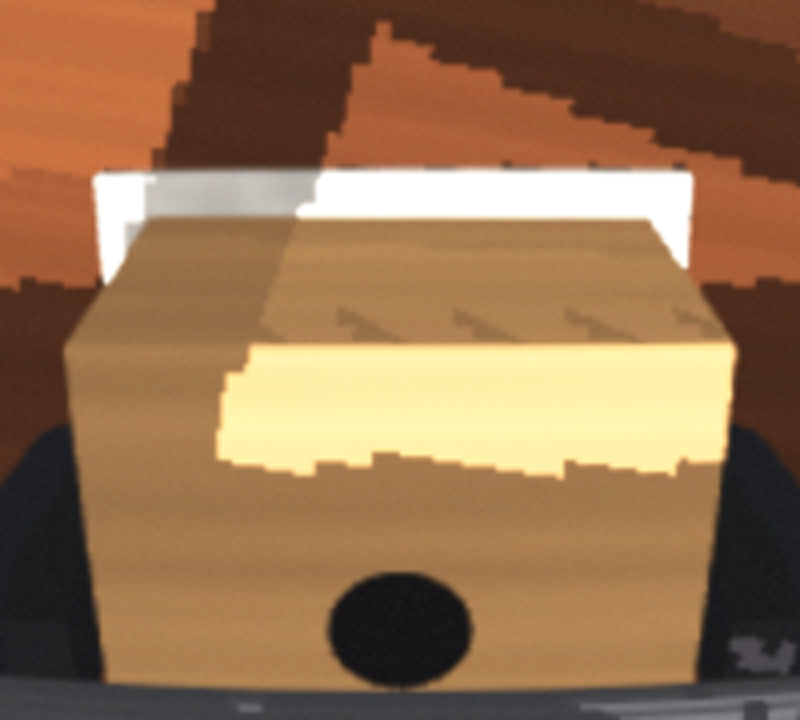

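```bash
python3 - <<'E'
from h import *
s=snap("wrist");o=env.get_obs();t=o["tcp_pos"];print(t)
y=R.from_quat(np.roll(o["tool_rot"],-1)).apply([0,1,0]);a=np.arctan2(y[1],y[0]);ex=np.array([np.sin(a),-np.cos(a)])
f=lambda c,z:onz(s,unc(c,220,140,4),z)[:,:2]
p=f([[95,173],[692,170]],.003); c=f([[150,217],[650,217]],t[2]-.0117); c2=f([[65,345],[736,345]],t[2]+.0343)
for P,h in((p,.04),(c,.034),(c2,.034)): print(P@ex+h,P@y[:2],(P@y[:2]).mean(),np.linalg.norm(P[0]-P[1]))
E
```

```text
[0.66168358 0.01287597 0.01542296]
[0.65443307 0.6540384 ] [-0.13586595 -0.05564325] -0.09575459974814732 0.08022368027037412
[0.65443389 0.65443748] [-0.12845032 -0.06121874] -0.09483453005295453 0.06723158985124998
[0.65388849 0.65389775] [-0.12831261 -0.06130125] -0.09480692927918175 0.06701136393862697
```

Emit:
{"api": "servo_tool", "payload": {
  "rows": [
    [[0, -0.03, 0], 0, -1],
    [[0, -0.03, -0.03], 0, -1],
    [[0, -0.03, -0.03], 0, -1],
    [[0, -0.03, -0.03], 0, 0.7],
    [[0, -0.03, -0.03], 0, 1],
    [[0, -0.03, -0.03], 0, 1],
    [[0, -0.03, -0.03], 0, 1],
    [[0, -0.03, -0.03], 0, 1]
  ]
}}

```text
time_s: 37.1
tcp_pos: [0.6615, 0.012, 0.0146]
tool_rot: [0.0, -0.082, 0.997, 0.0]
wrist_force: [-0.3, -0.6, -0.2]
finger_gap: 0.0881
```

Emit:
{"api": "servo_tool", "payload": {
  "rows": [
    [[0, 0, 0.4], 0, 1],
    [[0, 0, 1.4], 0, 1],
    [[0, 0, 3], 0, 1],
    [[0, 0, 4.6], 0, 1],
    [[0, 0, 6.2], 0, 1],
    [[0, 0, 7.8], 0, 1],
    [[0, 0, 9], 0, 1],
    [[0, 0, 9], 0, 1],
    [[0, 0, 9], 0, 1],
    [[0, 0, 9], 0, 1]
  ]
}}

```text
time_s: 38.1
tcp_pos: [0.6606, 0.0122, 0.2832]
tool_rot: [-0.001, -0.082, 0.997, 0.0]
wrist_force: [0.2, -0.3, -0.9]
finger_gap: 0.0879
```

```bash
python3 - <<'E'
from h import *
s=snap("wrist","w27");t=snap("scene","s27");o=env.get_obs();print(o["tcp_pos"],o["time_s"],o["finger_gap"])
crop(t["img"],220,110,220,170,3.5,"s27c")
crop(s["img"],280,20,130,270,2.2,"w27c")
E
```

```text
[0.66049737 0.0121442  0.28240439] 38.2 0.0883319415654377
```

View pics/w27.png

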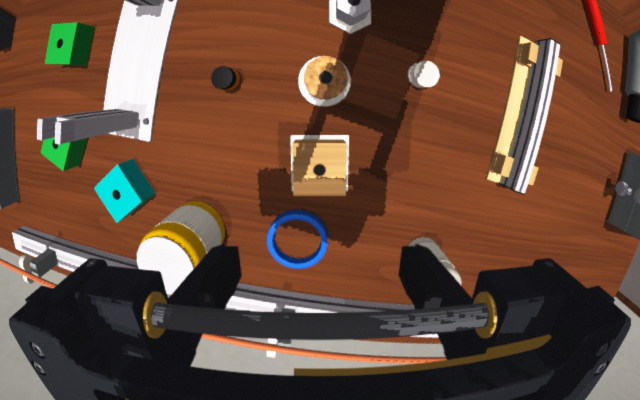

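View pics/s27c.png

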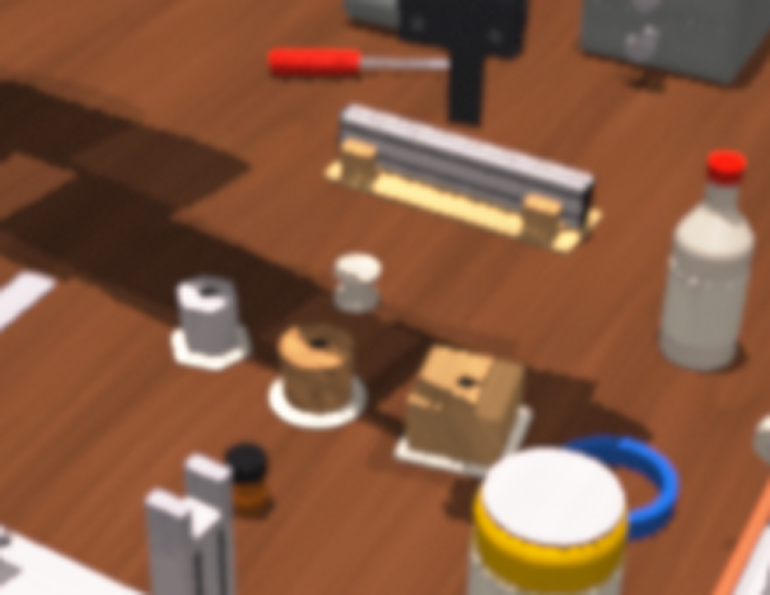

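Emit:
{"api": "servo_tool", "payload": {
  "rows": [
    [[-1.5, 0, 0], 0, 1],
    [[-3, 0, 0], 0, 1],
    [[-4.4, 0, 0], 0, 1],
    [[-4.4, 0, 0], 0, 1],
    [[-4.4, 0, 0], 0, 1],
    [[-4.4, 0, 0], 0, 1],
    [[-4.4, 0, 0], 0, 1]
  ]
}}

```text
time_s: 38.9
tcp_pos: [0.5305, 0.0118, 0.2844]
tool_rot: [-0.0, -0.082, 0.997, 0.0]
wrist_force: [-0.1, 0.6, 0.2]
finger_gap: 0.0881
```

```bash
python3 - <<'E'
from h import *
s=snap("wrist","w28");o=env.get_obs();print(o["tcp_pos"],o["wrist_force"])
crop(s["img"],260,60,120,230,3.4,"w28c")
E
```

```text
[0.53042951 0.01184293 0.28436958] [0.55468418 0.4278549  0.15374473]
```

View pics/w28c.png

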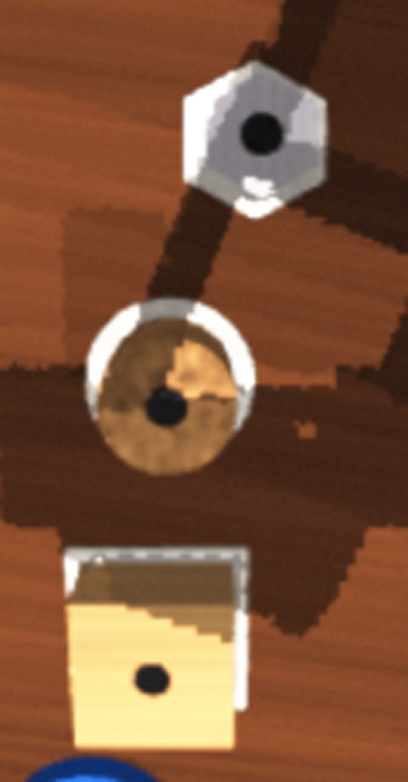

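```bash
python3 - <<'E'
from h import *
s=snap("wrist");f=lambda c,z:onz(s,unc(c,260,60,3.4),z)
print("hexpad",poly(s,unc([[256,61],[327,98],[326,180],[256,218],[184,182],[183,97]],260,60,3.4),.003,.03233,6),"collar",f([[261,134]],.049))
a=f([[168,297],[228,327],[256,385],[86,380],[112,322]],.003)[:,:2];print("round",least_squares(lambda p:np.hypot(*(a-p).T)-.035,[.545,0]).x,"cork",f([[166,407]],.049))
c=f([[64,549],[249,548],[245,710]],.003)[:,:2];print("sq",(c[0]+c[2])/2,"butt",f([[152,680]],.049))
E
```

```text
hexpad (array([0.4424, 0.0187]), np.float64(9.896448039170195), np.float64(0.83)) collar [[0.44105166 0.01815395 0.049     ]]
round [0.54730672 0.00078719] cork [[0.54617366 0.00062336 0.049     ]]
sq [0.66183196 0.01270946] butt [[0.66097201 0.01228171 0.049     ]]
```

All three parts are centred on their pads to within about 1.5 mm, the bar is seated in the rest, and the arm is clear. Handing in.

```bash
python3 - <<'E'
from bench import env
print(env.finish_job(), env.get_obs()["time_s"])
E
```

```text
the job is handed in; nothing more can be done
the job is handed in; nothing more can be done
```

The job is handed in at about 39 s of the 109 s allowed. I lifted the bar straight up out of the brackets and laid it on edge in the rest. Then I moved the collar, the cork and the butt, in that order, each onto its own pad. Everything is released, and the gripper is open and clear above the pads.

**Last checks:**
- **Collar:** the final wrist view put it about 1.5 mm from the centre of its pad. At touchdown the reading was about 0.5–1 mm off, and I nudged it before letting go. Both are within the camera calibration of about 2 mm.
- **Cork and butt:** each is about 1 mm from its pad centre, and the butt's edges line up with the pad's.
- **Bar:** it sits upright in both slots, centred to about 1–1.5 mm. The estimates of the rest's position disagreed by about 3–4 mm between views, so I placed the bar by its offset from the rest within a single picture.
- **Forces:** the largest reading was about 6 N at the wrist, while setting the cork down. Nothing else was disturbed that I could see in the pictures.

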